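# Load the bearing basket into the bench dip tank

### The arm

A 6-joint arm with a two-finger parallel gripper is mounted at the origin on the work surface. World frame = base frame: x ahead of the robot, y to its left, z up, the work surface at z = 0. Lengths are in m, angles in degrees, forces in N, time in s.
With the tool pointing down it reaches from about 0.4 to 0.825 m from the base axis. Payload 7 kg.
Tool frame: the origin (TCP) lies between the finger pads; the fingertips stand ctrl.tip_extent ahead of it and the grasp point (between the pads) lies 2 mm behind it (ctrl.tip_extent is the distance from the TCP to the fingertips, in m); z points along the fingers, y is the direction in which the jaws open and shut (so a half turn about z gives the same grasp; the last joint's range is limited). The gripper opens to 88 mm and grips with 3 to 60 N. Pads are 19 mm wide; open, the fingers measure 130 mm over their backs; the gripper's body (78 mm by 193 mm) begins 47 mm behind the grasp point.
Start: joints at [-58.551, 20.546, 0.682, 0, -70.136, -16.507], TCP at [0.174, -0.652, 0.244] pointing down, gripper open.
Joint ranges: [-176.03, 176.03], [-82.01, 121.73], [-58.28, 71.71], [-173.87, 95.51], [-174.79, -0.11], [-173.66, 173.66]. Speed limits (degrees/s): [136.94, 136.94, 172.46, 180, 180, 180].

### API

Orientations are given as [roll, pitch, yaw] about the fixed x, y, z axes, in that order (R = Rz(yaw) Ry(pitch) Rx(roll)).
In Python, from plant import ctrl gives the robot as it stands.
- The arm moves only by the shell command python3 -m handwheel 'ROWS' [OPENING]. ROWS is JSON, a list of rows, each a list of 6 numbers: the shift along the tool's x, y, z in m, then the turn, a rotation vector about the tool's x, y, z in rad. In form: [[dx, dy, dz, ax, ay, az], ...]. A call has 1 to 8 rows; each row is the pose to reach, as a shift and turn from the pose commanded when the call began, along the tool's axes at that moment; what a row does not reach only later rows make up. A row lasts 1/8 s, in which the tool goes at most 62.5 mm and 10.7 degrees, less where a joint would pass 70% of its speed; a pose out of reach is approached as far as the arm can. A call with a gripper value outside its range is refused whole. OPENING is the closure, from -1 (fully open) to 1 (shut), so that 0 is half open, set as the call begins (- or left out, the last holds). The fingers move at their own pace and stop on an object; the grip force is fixed at half the most. Time passes only in rows, so rows that repeat a pose let the fingers close. It gives the time, the measured TCP pose, the force and the opening at its end, in the units of the state.
- ctrl.get_obs(): the state, without advancing time (a new reading comes with each control period).
- ctrl.snapshot(name): name is "side" or "top"; returns a dict with "img" (480x640x3 uint8, blue, green, red), "fx", "fy", "cx", "cy" (pixels), "R" (3x3) and "t" (3): a world point X has camera coordinates R X + t. Camera axes: x right, y down, z forward; pixel columns grow to the right and rows downward; lengths in m; the calibration is good to about 2 mm. A picture is of the moment at which its call begins. There is no depth.
- ctrl.close_job(): hands the job in, once; it reports no verdict.
The state is a dict: "clock": time; "joint_pos": joint angles; "qvel": joint speeds; "tau": joint torques, N m; "tool_pos": TCP position; "orientation": TCP orientation; "force": force on the tool from outside, world axes, zero at the start; "moment": the same for the moment, N m; "opening": finger opening in m.
Only numpy, scipy, OpenCV 4.12 (cv2) and the standard library are available. Lean on these libraries where they do the work, as an engineer would, in place of code of your own. Each camera call takes 0.05 s, during which the arm holds its last target.

### The job

Load the basket of bearings into the dry dip tank: press the tank's pedal right down so the lid stands open by itself, draw the basket out of its rack bay by the front tab and let it stand free on the bench, then take it by its top handle and lower it level onto the tank floor without dropping it. Then take hold of the pedal and ease it slowly all the way up, so the lid comes down shut without falling. Work the lid by its pedal only, and leave everything else on the bench where it is.

Things in the scene. Friction and masses are not known exactly. Their poses are not given: they have to be found in the camera images.
- tank: Fixed steel dip tank on an open under-frame. Origin at bench level under its middle; x points from the pedal (front, -x side) to the hinge (back), y along its long side, z up. Outside 157 mm (x) by 272 mm (y), walls 6 mm; rim 190 mm, inner floor 81 mm above the bench. A drain cock sticks 30 mm out of the -y end. Place and yaw vary.
- tank_floor (a point): Centre of the tank's inner floor (145 mm by 260 mm), 81 mm above the bench; same axes as the tank.
- pedal (a joint): Pedal lever angle, rad: 0 = up (lid shut), 0.40 = fully pressed (lid open). It turns about a shaft along the tank's y axis, under the tank's middle. Pressing takes 8 to 13 N at the tread. Fully down it stays by itself; lifting it takes about 4 N at first, but once it is some 20 mm up the lid's weight drives it up with up to 7 N, and unless it is held the lid falls shut.
- pedal_shaft (a point): Centre of the pedal lever's shaft, 55 mm above the bench, under the tank's middle (tank x = y = 0); same axes as the tank.
- tread (a point): Centre of the pedal's black rubber tread, 50 mm long (x), 44 mm wide (y), 10 mm thick: press it on top or pinch it by its two sides. From the shaft it lies 150 mm towards tank -x and 50 mm up at pedal angle 0 (105 mm above the bench, front edge tipped up 0.2 rad), 158 mm and -12 mm at 0.40 (43 mm above the bench, front edge down 0.2 rad). Axes turn with the lever.
- lid: Flat aluminium lid, 195 mm by 276 mm, hinged along the back of the tank (tank x = 105 mm, 190 mm above the bench). Origin on the hinge line; x points from its front edge to the hinge. A linkage turns it by 4.4 times the pedal angle; fully open it leans 11 degrees back past upright and stays there by itself.
- rack: Fixed dark green steel pigeonhole rack, 300 mm deep (x), 342 mm wide (y), 235 mm high. Origin at bench level under its middle; its open front, at its x = -150 mm, faces its -x (roughly world -y). At the bottom two bays centred at y = -84 and +84 mm, 165 mm wide, roof at 122 mm, floored by the bench. The basket stands in one, a carton in the other.
- basket_mid (a point): Middle of the basket, 46 mm above its underside. Wire basket 160 mm long (x), 100 mm wide (y), walls 45 mm high, about 0.65 kg, four bearings fixed in it. x points from the front tab to the back, z up. At the start its front wall is about 62 mm outside the rack, its handle some 18 mm inside, under the bay's roof.
- basket_handle (a point): Centre of the black grip of the basket's arched handle: a bar 16 mm by 16 mm and 84 mm long along the basket's y axis, 92 mm above the underside, over the middle of the basket. Axes as the basket.
- basket_tab (a point): Centre of the flat steel pull tab that sticks 31 mm out of the middle of the basket's front wall: 32 mm wide (basket y), 8 mm thick, 40 mm above the underside and 96 mm in front of the basket's middle. Axes as the basket.
- carton_mid (a point): Middle of a cardboard carton 140 x 100 x 75 mm in the other wide bay (to be left alone).
- spray_can: Standing can, 58 mm across, 170 mm high, right of the tank (to be left alone). Origin at its foot.
- spanner: Spanner 190 mm long lying on the bench (to be left alone). Origin under its middle.
- bearing: Single bearing 62 mm across, 17 mm high, lying on the bench between tank and rack (to be left alone). Origin at its underside.
- small_box: Small cardboard box 60 x 90 x 35 mm behind, between tank and rack (to be left alone). Origin at its underside.
- brush: Brush 200 mm long lying on the bench in front, between tank and rack (to be left alone). Origin under its middle.
There are look-alikes about, which are no part of the job. Leave any yellow look-alike of the part that bears basket_mid alone.

How it is judged:
By the outcome, as a careful person would: the job done as asked, in the order asked, and still so for the second after the job is handed in, with the robot touching nothing.
It also fails if it takes over 72 s, if anything falls off the work surface, if the arm or the gripper's body presses on something with over 40 N, if the wrist force passes 120 N, or if a joint passes its speed limit or range.

## Working session

There is one attempt and no reset: what is moved stays moved. The work goes in short steps, Python scripts to look and compute and a shell command to move; the robot and the scene stay as the last step left them, time stands still between calls to the robot, and variables do not carry over. Pictures are saved under pics/ and viewed, and the job is handed in when it is done.

```bash
ls; mkdir -p pics; python3 - <<'E'
from plant import ctrl
import cv2
print(ctrl.get_obs(), ctrl.tip_extent)
for n in ("side","top"):
    s=ctrl.snapshot(n); cv2.imwrite(f"pics/{n}0.png",s["img"])
    print(n,s["fx"],s["fy"],s["cx"],s["cy"],s["R"],s["t"])
E
```

```text
pics
{'clock': 0.0, 'joint_pos': array([-5.85505953e+01,  2.05904732e+01,  6.33286051e-01, -1.89212022e-02,
       -7.01339139e+01, -1.65067592e+01]), 'qvel': array([ 0.05085618, -0.01273716,  0.03727405, -0.05044842, -0.09549478,
        0.04192046]), 'tau': array([-9.02587344e-04, -5.82722139e+01,  2.93054849e+01,  6.99767634e+00,
        6.89112276e-03, -1.49005054e-04]), 'tool_pos': array([ 0.17390371, -0.65174566,  0.24263357]), 'orientation': array([ 1.79907599e+02, -8.83270656e-03, -1.65063791e+02]), 'force': array([ 0.35472082, -0.26791815, -0.9916527 ]), 'moment': array([-0.01123008, -0.07045184, -0.01572251]), 'opening': 0.08726231773105951} 0.017
side 437.1347188745743 437.1347188745743 318.6834482982442 240.0241843708952 [[-0.5636281   0.82598143 -0.0088336 ]
 [ 0.78590068  0.53292408 -0.31361131]
 [-0.25432948 -0.18370248 -0.94951036]] [ 0.25448765 -0.35750156  1.51727467]
top 624.2973000469428 624.2973000469428 332.3543674609967 230.74440295299198 [[-0.02990517 -0.99952513 -0.00742934]
 [-0.99346195  0.0305414  -0.11000259]
 [ 0.11017725  0.00409112 -0.99390353]] [0.05799622 0.51361226 1.63774301]
```

View pics/side0.png

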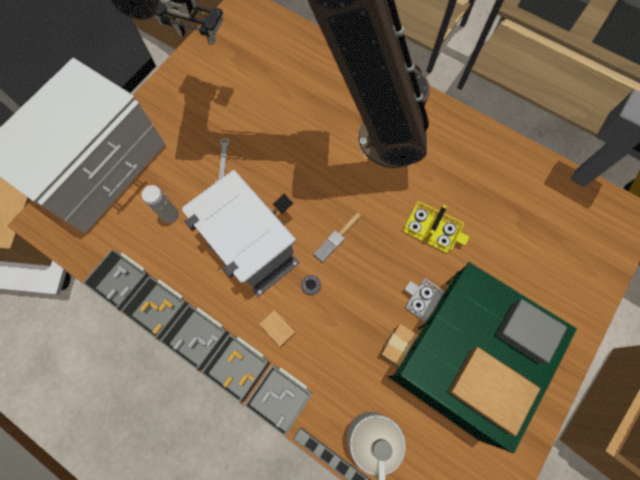

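View pics/top0.png

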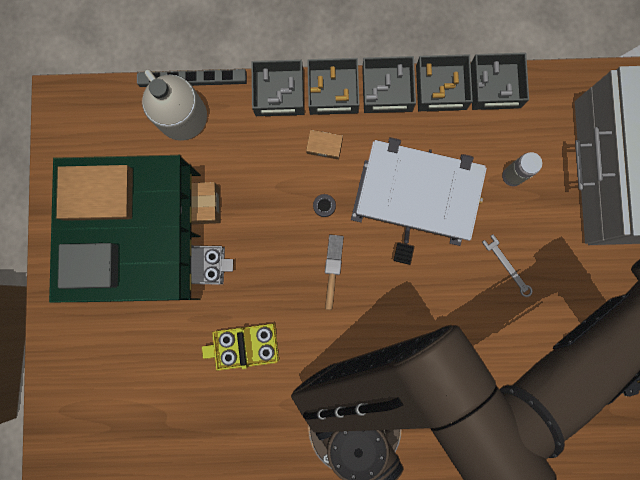

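The top view shows the tank (lid centre about (421,190)), the tread at (403,254) and the rack at left. The grey basket's tab is at (228,265), with the yellow look-alike at (245,345). Next I'll zoom in.

```bash
cat > h.py <<'E'
import numpy as np, cv2
from plant import ctrl
from scipy.spatial.transform import Rotation as Ro
def snap(n): return ctrl.snapshot(n)
def ray(s,u,v):
    d=s["R"].T@np.array([(u-s["cx"])/s["fx"],(v-s["cy"])/s["fy"],1.0]); c=-s["R"].T@s["t"]; return c,d/np.linalg.norm(d)
def onz(s,u,v,z):
    c,d=ray(s,u,v); return c+d*(z-c[2])/d[2]
def tri(s1,p1,s2,p2):
    c1,d1=ray(s1,*p1); c2,d2=ray(s2,*p2)
    A=np.stack([d1,-d2],1); k=np.linalg.lstsq(A,c2-c1,rcond=None)[0]
    a=c1+k[0]*d1;b=c2+k[1]*d2
    return (a+b)/2,np.linalg.norm(a-b)
def px(s,X):
    c=s["R"]@np.asarray(X)+s["t"]; return np.array([s["fx"]*c[0]/c[2]+s["cx"],s["fy"]*c[1]/c[2]+s["cy"]])
def crop(img,x0,y0,x1,y1,k,name):
    c=cv2.resize(img[y0:y1,x0:x1],None,fx=k,fy=k,interpolation=cv2.INTER_CUBIC)
    for x in range((x0+9)//10*10,x1,10): cv2.putText(c,str(x),((x-x0)*k,8),0,.3,(0,0,255),1); cv2.line(c,((x-x0)*k,10),((x-x0)*k,14),(0,0,255),1)
    for y in range((y0+9)//10*10,y1,10): cv2.putText(c,str(y),(0,(y-y0)*k+3),0,.3,(0,0,255),1)
    cv2.imwrite(name,c)
E
python3 - <<'E'
import cv2
from h import crop
t=cv2.imread("pics/top0.png"); s=cv2.imread("pics/side0.png")
crop(t,340,130,500,270,5,"pics/t_tank.png")
crop(t,180,170,260,310,4,"pics/t_bask.png")
crop(s,170,160,310,300,4,"pics/s_tank.png")
crop(s,375,260,455,370,5,"pics/s_bask.png")
E
```

```text
(no output)
```

View pics/t_tank.png

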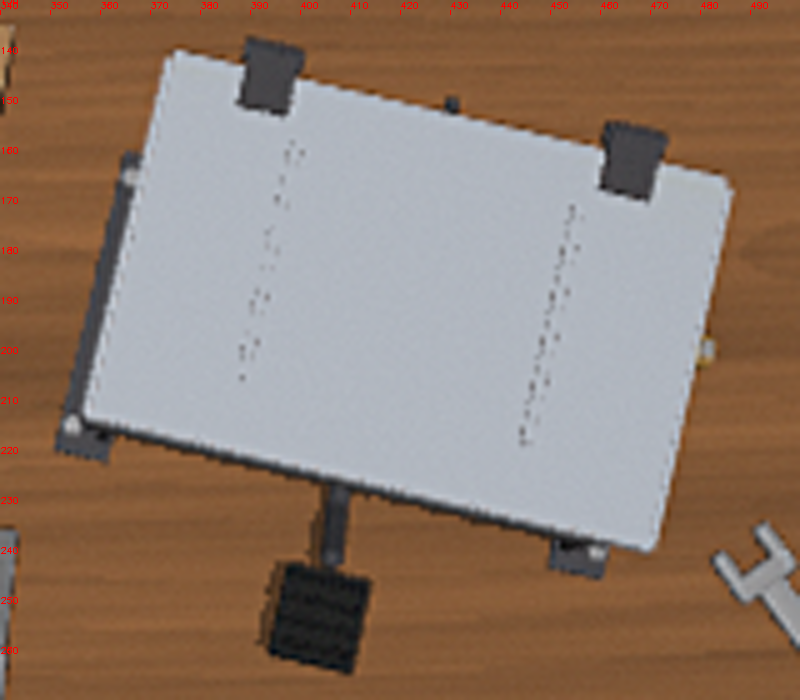

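View pics/t_bask.png

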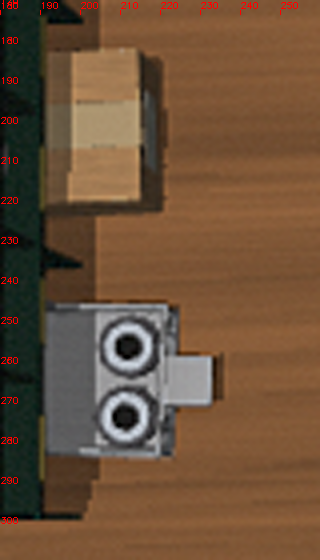

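View pics/s_tank.png

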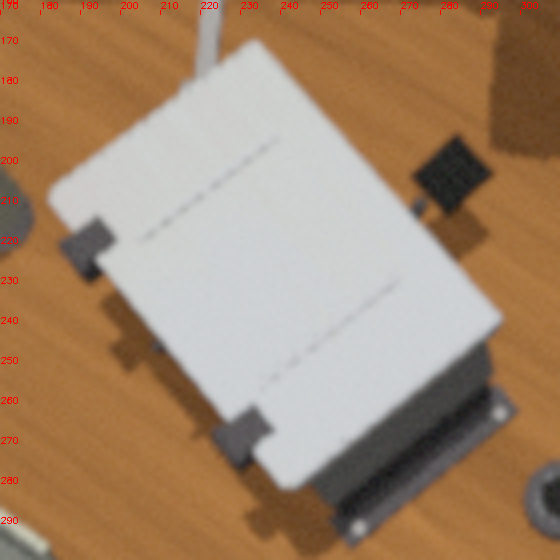

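View pics/s_bask.png

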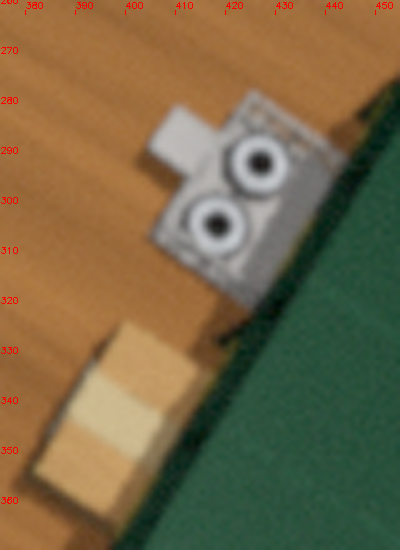

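```bash
python3 - <<'E'
from h import *
t=snap("top"); s=snap("side")
def masks(S,box,lo,hi):
    x0,y0,x1,y1=box; hsv=cv2.cvtColor(S["img"],cv2.COLOR_BGR2HSV)
    m=cv2.inRange(hsv,lo,hi); q=np.zeros_like(m); q[y0:y1,x0:x1]=m[y0:y1,x0:x1]
    c=max(cv2.findContours(q,cv2.RETR_EXTERNAL,cv2.CHAIN_APPROX_NONE)[0],key=cv2.contourArea); return c
# tread
print("tread",tri(t,(403.7,253.5),s,(283.4,203.8)))
for S,bx in ((t,(345,135,492,245)),(s,(175,160,305,290))):
    c=masks(S,bx,(0,0,130),(180,60,255))
    pts=np.array([onz(S,*p[0],0.194) for p in c])[:,:2].astype(np.float32)
    r=cv2.minAreaRect(pts); print("lid",r,cv2.boxPoints(r).round(4).tolist())
# basket bearings & tab
print("tab",tri(t,(228,265.3),s,(409.3,288.5)))
for S,uv in ((t,(228,265.3)),(s,(409.3,288.5))): print(onz(S,*uv,0.044))
tl=[(222.3,258.7),(232.8,259),(232.6,271.2),(221.5,271)]
for p in tl: print(onz(t,*p,0.044).round(4))
print("front wall top", onz(t,222.5,247,0.045),onz(t,222,284,0.045))
print("side walls: ",onz(t,192,246,.045),onz(t,222,246.5,.045),onz(t,192,283.5,.045),onz(t,222,284.5,.045))
print("b", onz(t,212,256.7,.025),onz(t,211,274,.025))
print("rack front top", onz(t,179.5,157,.235), onz(t,190.5,299,.235),onz(t,51,158,.235),onz(t,50,301,.235))
E
```

```text
tread (array([ 0.44336824, -0.13710227,  0.09303468]), np.float64(0.0024167259571395423))
lid ((0.5913296341896057, -0.17708390951156616), (0.2944345474243164, 0.1871129870414734), 74.87349700927734) [[0.4625999927520752, -0.2948000133037567], [0.6431999802589417, -0.34360000491142273], [0.7200999855995178, -0.05939999967813492], [0.5393999814987183, -0.010599999688565731]]
lid ((0.5878334641456604, -0.19717130064964294), (0.332576721906662, 0.19090598821640015), 75.07875061035156) [[0.4528000056743622, -0.33329999446868896], [0.6373000144958496, -0.3824000060558319], [0.7228999733924866, -0.06109999865293503], [0.5383999943733215, -0.011900000274181366]]
tab (array([0.43230648, 0.32231324, 0.02026609]), np.float64(0.002796419742171396))
[0.43041783 0.31954156 0.044     ]
[0.43966916 0.31987997 0.044     ]
[0.4483 0.3344 0.044 ]
[0.4466 0.3067 0.044 ]
[0.4145 0.3076 0.044 ]
[0.416  0.3368 0.044 ]
front wall top [0.47908571 0.33333623 0.045     ] [0.38181256 0.33567277 0.045     ]
side walls:  [0.4841961  0.41389449 0.045     ] [0.48044982 0.33464278 0.045     ] [0.38549029 0.41440206 0.045     ] [0.38050619 0.33568641 0.045     ]
b [0.45579059 0.3652627  0.025     ] [0.40980539 0.3683233  0.025     ]
rack front top [0.67927796 0.39865082 0.235     ] [0.34360804 0.37416256 0.235     ] [0.68652631 0.70426638 0.235     ] [0.34875182 0.69990095 0.235     ]
```

```bash
python3 - <<'E'
from h import *
t=snap("top"); s=snap("side")
print("cams",-t["R"].T@t["t"],-s["R"].T@s["t"])
def cmp(name,tp,sp,zs):
    for a,b,z in zip(tp,sp,zs):
        A=onz(t,*a,z)[:2];B=onz(s,*b,z)[:2]; print(name,A.round(4),B.round(4),(A-B).round(4), tri(t,a,s,b)[0].round(4))
L=[.193]*4
# order: front-right? top: backleft, backright, frontright, frontleft
cmp("lid",[(374.4,140.4),(487,166.6),(471.4,240),(356.6,213.4)],[(242,282.5),(182,208.75),(233.8,169.5),(295.8,239.5)],L)
# tread corners: back-left(top-left), back-right, front-right, front-left
cmp("tread",[(396.4,243),(414.4,246),(410.4,264.6),(393.6,260.6)],[(282.5,214),(273,203.75),(284.5,193.75),(293.5,203.75)],[.105,.105,.115,.115])
cmp("tab",[(222,258.75),(233,259),(232.75,271.25),(221.5,271.25)],[(413,295.2),(404.4,290),(411,280.6),(419.4,286)],[.044]*4)
# basket front wall top corners
cmp("wall",[(222,284.5),(222.5,246.5)],[(425,278),(406,307)],[.045]*2)
cmp("bearing",[(212,256.7),(211,274)],[(418.3,304.8),(427,292.6)],[.02]*2)
E
python3 -c "
import cv2;from h import crop
t=cv2.imread('pics/top0.png')
crop(t,30,145,210,310,4,'pics/t_rack.png')"
```

```text
cams [0.3315466  0.03558204 1.68468812] [0.81028479 0.25904623 1.33079952]
lid [ 0.7156 -0.0675] [ 0.7183 -0.0629] [-0.0027 -0.0047] [ 0.718  -0.0673  0.1811]
lid [ 0.6419 -0.3381] [ 0.6449 -0.3319] [-0.003  -0.0062] [ 0.6438 -0.3403  0.1796]
lid [ 0.4644 -0.2906] [ 0.4658 -0.2864] [-0.0014 -0.0043] [ 0.4642 -0.291   0.1859]
lid [ 0.5372 -0.018 ] [ 0.5395 -0.0139] [-0.0024 -0.0041] [ 0.5378 -0.0172  0.1837]
tread [ 0.4704 -0.1195] [ 0.4749 -0.115 ] [-0.0045 -0.0045] [ 0.4713 -0.1202  0.0902]
tread [ 0.4613 -0.1648] [ 0.464  -0.1585] [-0.0026 -0.0063] [ 0.4613 -0.1646  0.0924]
tread [ 0.414  -0.1514] [ 0.4206 -0.1456] [-0.0066 -0.0058] [ 0.4146 -0.153   0.095 ]
tread [ 0.4253 -0.1096] [ 0.4321 -0.1039] [-0.0068 -0.0058] [ 0.4261 -0.1108  0.0944]
tab [0.4482 0.3352] [0.4509 0.3393] [-0.0028 -0.0041] [0.4485 0.3385 0.0332]
tab [0.4466 0.3062] [0.4518 0.3101] [-0.0052 -0.004 ] [0.4475 0.3099 0.0272]
tab [0.4144 0.3072] [0.416  0.3118] [-0.0016 -0.0046] [0.4142 0.3104 0.0358]
tab [0.4153 0.3368] [0.4162 0.3409] [-0.0009 -0.0041] [0.415  0.3396 0.0382]
wall [0.3805 0.3357] [0.3858 0.3424] [-0.0053 -0.0067] [0.3804 0.3415 0.0259]
wall [0.4804 0.3333] [0.4931 0.34  ] [-0.0127 -0.0067] [0.4837 0.3415 0.0052]
bearing [0.4562 0.3663] [0.4605 0.3687] [-0.0043 -0.0025] [0.457  0.3694 0.0064]
bearing [0.41   0.3693] [0.4135 0.3717] [-0.0035 -0.0024] [0.4104 0.3721 0.0089]
```

View pics/t_rack.png

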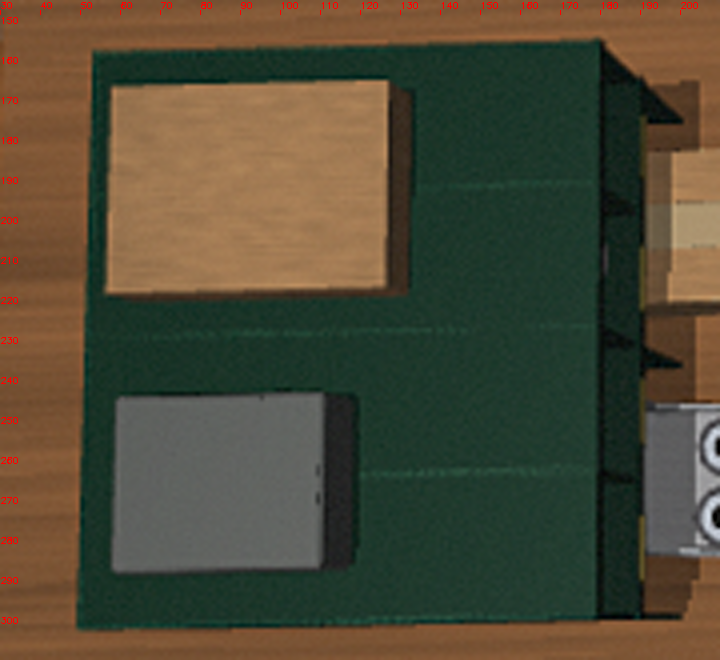

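```bash
cat >> h.py <<'E'
def plan(pos,rpy):
    o=ctrl.get_obs(); R0=Ro.from_euler('xyz',o["orientation"],degrees=True); R1=Ro.from_euler('xyz',rpy,degrees=True)
    d=R0.inv().apply(np.array(pos)-o["tool_pos"]); r=(R0.inv()*R1).as_rotvec()
    print("shift",d.round(4),"rot",r.round(4),"| clock",o["clock"],"pos",o["tool_pos"].round(4),"rpy",o["orientation"].round(2),"F",o["force"].round(1),"op",round(o["opening"],4))
E
python3 - <<'E'
from h import *
t=snap("top"); s=snap("side")
P=[(180,155),(179.5,300),(53.25,157.5),(49.5,302.5)]
for p in P: print("rack",onz(t,*p,.235).round(4))
plan((.444,-.136,.244),(180,0,164.8))
E
```

```text
rack [0.6841 0.3974 0.235 ]
rack [0.3421 0.3996 0.235 ]
rack [0.6876 0.6989 0.235 ]
rack [0.3453 0.701  0.235 ]
shift [-0.3939  0.429  -0.0005] rot [ 3.000e-04 -1.000e-04  5.261e-01] | clock 0.4 pos [ 0.174  -0.6521  0.2434] rpy [ 179.98   -0.   -165.06] F [-0.4 -0.6 -0. ] op 0.0878
```

```bash
python3 -m handwheel '[[-0.02,0.02,0,0,0,0.03],[-0.055,0.06,0,0,0,0.08],[-0.095,0.105,0,0,0,0.14],[-0.135,0.15,0,0,0,0.2],[-0.175,0.195,0,0,0,0.26],[-0.215,0.24,0,0,0,0.32],[-0.255,0.28,0,0,0,0.38],[-0.29,0.315,0,0,0,0.43]]' 1; python3 -c "
from h import *
plan((.440,-.135,.200),(180,0,164.8));print(ctrl.get_obs()['joint_pos'].round(1))"
```

```text
clock: 1.4
tool_pos: [0.3738, -0.2713, 0.2441]
orientation: [-180.0, 0.1, 170.2]
force: [0.9, -0.0, 0.2]
opening: 0.0131
shift [-0.0421  0.1455  0.0441] rot [-0.      0.0014  0.095 ] | clock 1.4 pos [ 0.3738 -0.2713  0.2441] rpy [-1.7999e+02  8.0000e-02  1.7024e+02] F [ 0.9 -0.   0.2] op 0.0131
[-11.4  -0.1 -25.    0.  -65.  -88.3]
```

```bash
python3 -m handwheel '[[-0.012,0.04,0,0,0,0.03],[-0.028,0.09,0,0,0,0.06],[-0.038,0.13,0.02,0,0,0.085],[-0.042,0.145,0.05,0,0,0.095],[-0.042,0.145,0.065,0,0,0.095],[-0.042,0.145,0.07,0,0,0.095]]'; python3 -c "
from h import *
plan((.440,-.135,.200),(180,0,164.8));print(ctrl.get_obs()['joint_pos'].round(1))
for n in ('top','side'):
    S=snap(n); p=px(S,(.44,-.135,.11)).astype(int); print(p); crop(S['img'],p[0]-70,p[1]-50,p[0]+70,p[1]+50,5,f'pics/{n}1.png')"
```

```text
clock: 2.15
tool_pos: [0.4383, -0.1375, 0.173]
orientation: [-180.0, -0.1, 164.9]
force: [-1.0, -0.8, 1.0]
opening: 0.0
shift [-0.0009  0.0029 -0.027 ] rot [-0.0006 -0.0012  0.0014] | clock 2.15 pos [ 0.4383 -0.1375  0.173 ] rpy [-1.7997e+02 -7.0000e-02  1.6488e+02] F [-1.  -0.8  1. ] op 0.0
[   7.3    3.6  -31.3    0.   -55.2 -112.4]
[403 254]
[283 201]
```

View pics/side1.png

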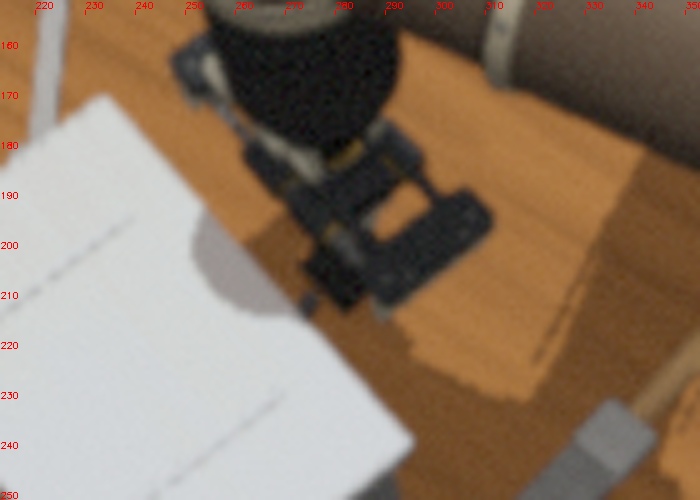

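View pics/top1.png

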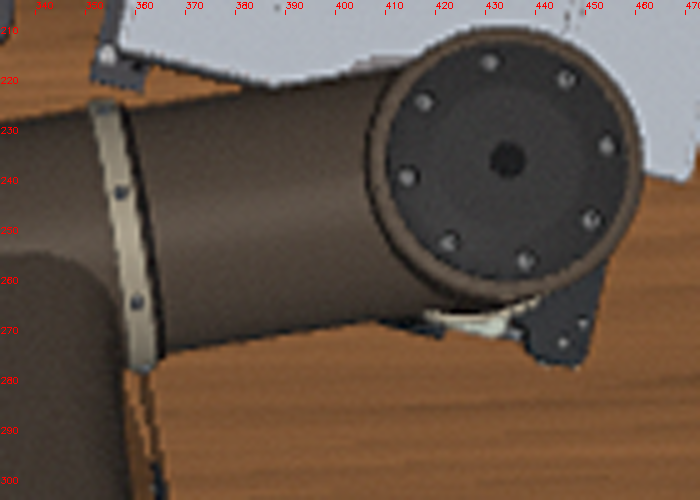

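```bash
python3 -m handwheel '[[0,0.003,0.015,0,0,0],[0,0.003,0.03,0,0,0],[0,0.003,0.038,0,0,0],[0,0.003,0.042,0,0,0],[0,0.003,0.046,0,0,0],[0,0.003,0.05,0,0,0],[0.001,0.003,0.054,0,0,0],[0.001,0.003,0.058,0,0,0]]'
```

```text
clock: 3.25
tool_pos: [0.4376, -0.1342, 0.1162]
orientation: [-180.0, -0.1, 164.9]
force: [-6.9, 1.8, 10.2]
opening: 0.0004
```

```bash
python3 -m handwheel '[[0.001,0,0.005,0,0,0],[0.003,0,0.011,0,0,0],[0.004,0,0.017,0,0,0],[0.005,0,0.023,0,0,0],[0.006,0,0.029,0,0,0],[0.006,0,0.035,0,0,0],[0.007,0,0.040,0,0,0],[0.007,0,0.044,0,0,0]]'
```

```text
clock: 4.25
tool_pos: [0.432, -0.1322, 0.0715]
orientation: [180.0, 0.0, 164.9]
force: [-1.0, -1.3, 1.4]
opening: 0.0002
```

```bash
python3 -m handwheel '[[0,0,0.002,0,0,0],[0,0,0.004,0,0,0],[0,0,0.006,0,0,0],[0,0,0.008,0,0,0]]'
```

```text
clock: 4.75
tool_pos: [0.4325, -0.1322, 0.0644]
orientation: [-180.0, 0.0, 164.9]
force: [-8.4, 4.4, 29.5]
opening: 0.0004
```

```bash
python3 -m handwheel '[[0,0,0,0,0,0],[0,0,0,0,0,0],[0,0,-0.005,0,0,0],[0,0,-0.015,0,0,0],[0.01,0,-0.04,0,0,0],[0.03,0,-0.08,0,0,0],[0.06,0,-0.13,0,0,0],[0.08,0,-0.18,0,0,0]]'; python3 -c "
from h import *
for n in ('top','side'):
    S=snap(n); cv2.imwrite(f'pics/{n}2.png',S['img'])
plan((.43,.318,.2),(180,0,-92.5))"
```

```text
clock: 5.75
tool_pos: [0.3532, -0.1113, 0.2454]
orientation: [180.0, 0.0, 164.9]
force: [2.0, 0.3, 0.0]
opening: 0.0001
shift [0.0403 0.4335 0.0505] rot [-0.006   0.0103 -1.7902] | clock 5.85 pos [ 0.3557 -0.1111  0.2493] rpy [179.79   0.56 164.93] F [0.6 0.5 0.1] op 0.0001
```

View pics/top2.png

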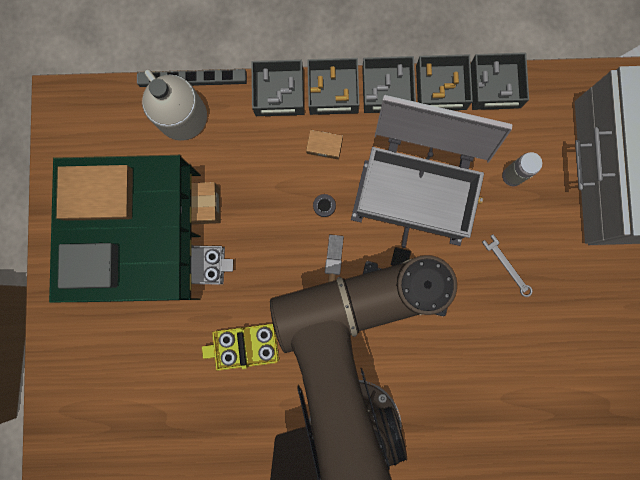

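View pics/side2.png

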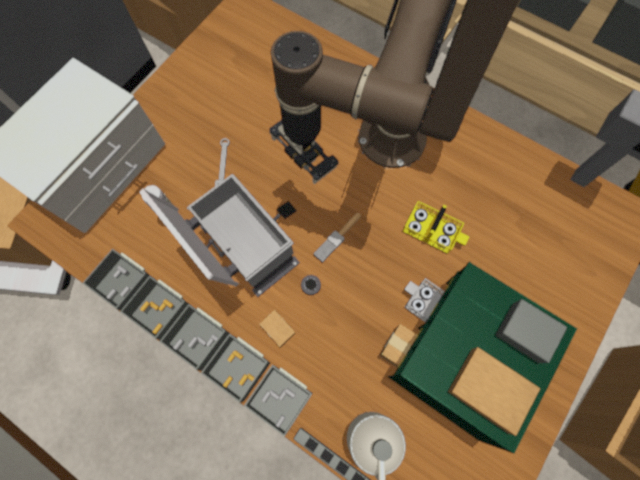

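Both views show the lid standing open at the back of the tank (top (445,128)) and staying there. Before going to the tab, I'll check how high the wrist and forearm sit relative to the rack, and refine the tank centre from its rim.

```bash
python3 - <<'E'
from h import *
t=snap("top"); s=snap("side")
print("wrist top",tri(t,(428.5,284.5),s,(298,48)))
print("forearm corner",tri(t,(330,300),s,(398,102)))
crop(t["img"],345,85,520,255,4,"pics/t3.png"); crop(s["img"],170,160,310,300,4,"pics/s3.png")
p=px(s,ctrl.get_obs()["tool_pos"]).round(1);print(p)
crop(s["img"],255,110,350,190,7,"pics/s3g.png")
# grey and wood box on rack
print("greybox",tri(t,(58,244),s,(519,298)),tri(t,(58,287),s,(499,331)))
print(tri(t,(110,243),s,(556,361)) )
E
```

```text
wrist top (array([ 0.35060606, -0.11007777,  0.67866731]), np.float64(0.0040314962760385166))
forearm corner (array([0.32352696, 0.07050378, 0.63327381]), np.float64(0.04908351510762589))
[304.5 162.8]
greybox (array([0.46166715, 0.51259846, 0.52548856]), np.float64(0.079325243825602)) (array([0.4124188 , 0.62345491, 0.20336221]), np.float64(0.1469787305560003))
(array([0.47783484, 0.59734297, 0.3133487 ]), np.float64(0.1203532196230234))
```

View pics/t3.png

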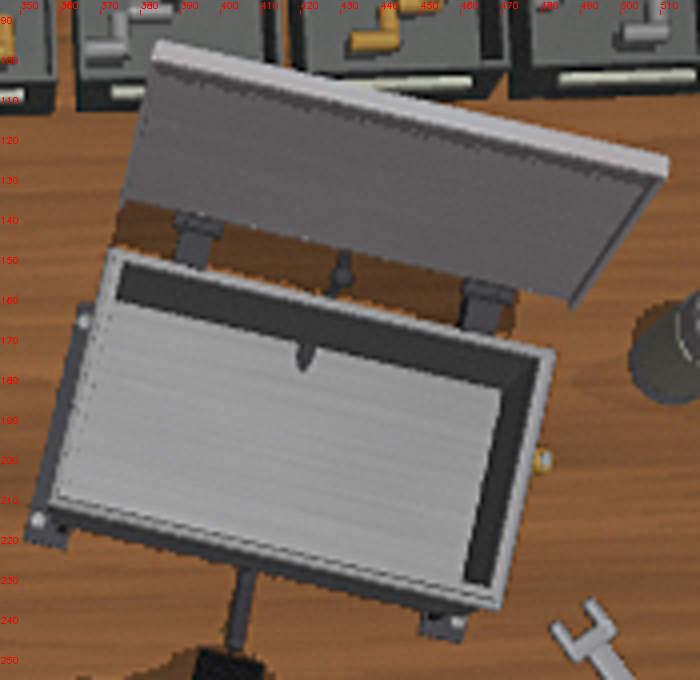

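View pics/s3.png

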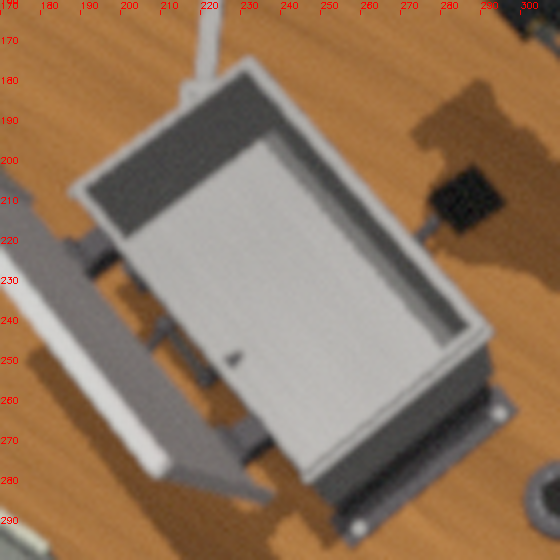

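View pics/s3g.png

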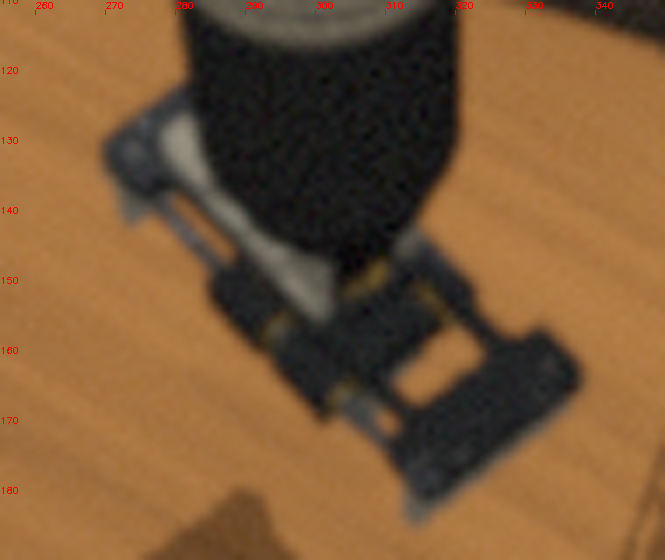

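```bash
python3 - <<'E'
from h import *
t=snap("top"); s=snap("side")
T=[(372.5,146.25),(483.25,172.5),(470,236.75),(358,210.75)]; S=[(247,280),(187.5,207.5),(232,174.25),(292.5,242.5)]
A=np.array([onz(t,*p,.19) for p in T]);B=np.array([onz(s,*p,.19) for p in S])
print(A.round(4));print(B.round(4))
for Q in (A,B,(A+B)/2):
    r=cv2.minAreaRect(Q[:,:2].astype(np.float32)); print(Q.mean(0).round(4), np.linalg.norm(Q[0]-Q[1]),np.linalg.norm(Q[1]-Q[2]), np.degrees(np.arctan2(*(Q[0]-Q[1]+Q[3]-Q[2])[[1,0]]))-90, np.degrees(np.arctan2(*(Q[0]-Q[3]+Q[1]-Q[2])[[1,0]])))
print(onz(s,286.75,210,.048))
E
```

```text
[[ 0.7019 -0.0626  0.19  ]
 [ 0.6283 -0.329   0.19  ]
 [ 0.4726 -0.2884  0.19  ]
 [ 0.5439 -0.0217  0.19  ]]
[[ 0.7051 -0.0568  0.19  ]
 [ 0.6328 -0.323   0.19  ]
 [ 0.4799 -0.2827  0.19  ]
 [ 0.551  -0.0171  0.19  ]]
[ 0.5867 -0.1754  0.19  ] 0.27639839421809875 0.16092384663012968 -15.216047358980575 -14.564728034365533
[ 0.5922 -0.1699  0.19  ] 0.2759002769846465 0.15815780413176078 -15.086462166457025 -14.601309895887635
[ 0.5894 -0.1727  0.19  ] 0.2761486275026829 0.15954068089296775 -15.151349875065506 -14.582825519152577
[ 0.44074898 -0.12917968  0.048     ]
```

```bash
python3 -m handwheel '[[0,0.02,0,0,0,-0.1],[0.005,0.06,0,0,0,-0.25],[0.01,0.1,0,0,0,-0.42],[0.015,0.14,0,0,0,-0.6],[0.02,0.18,0,0,0,-0.78],[0.025,0.22,0,0,0,-0.96],[0.03,0.265,0,0,0,-1.14],[0.035,0.31,0,0,0,-1.32]]' -1; python3 -c "
from h import *
plan((.4325,.3205,.14),(180,0,-92.5))"
```

```text
clock: 7.05
tool_pos: [0.4017, 0.1982, 0.242]
orientation: [180.0, -0.2, -119.2]
force: [0.6, 0.1, -0.4]
opening: 0.0748
shift [-0.1222  0.0327  0.1016] rot [ 0.0014 -0.0031 -0.4656] | clock 7.05 pos [0.4017 0.1982 0.242 ] rpy [ 179.96   -0.19 -119.18] F [ 0.6  0.1 -0.4] op 0.0748
```

```bash
python3 -m handwheel '[[-0.03,0.01,0,0,0,-0.15],[-0.07,0.02,0,0,0,-0.32],[-0.105,0.03,0.02,0,0,-0.44],[-0.122,0.0327,0.05,0,0,-0.4656],[-0.122,0.0327,0.08,0,0,-0.4656],[-0.122,0.0327,0.1,0,0,-0.4656],[-0.122,0.0327,0.1,0,0,-0.4656]]'; python3 -c "
from h import *
plan((.4325,.3205,.14),(180,0,-92.5))
print(ctrl.get_obs()['joint_pos'].round(1))
for n in ('top','side'):
    S=snap(n); cv2.imwrite(f'pics/{n}4.png',S['img']); print(px(S,(.4325,.3205,.045)))
    if n=='side': crop(S['img'],360,240,480,340,6,'pics/s4.png')
"
```

```text
clock: 7.92
tool_pos: [0.4326, 0.3179, 0.1404]
orientation: [179.8, -0.3, -92.9]
force: [-0.1, -0.3, -0.2]
opening: 0.0877
shift [-0.0026  0.0002  0.0004] rot [ 0.0037 -0.0057 -0.0063] | clock 7.925 pos [0.4326 0.3179 0.1404] rpy [179.79  -0.33 -92.86] F [-0.1 -0.3 -0.2] op 0.0877
[ 57.2  13.1 -24.5  -0.  -52.7 -60.1]
[227.56092836 264.49882587]
[410.76859056 286.59108954]
```

View pics/top4.png

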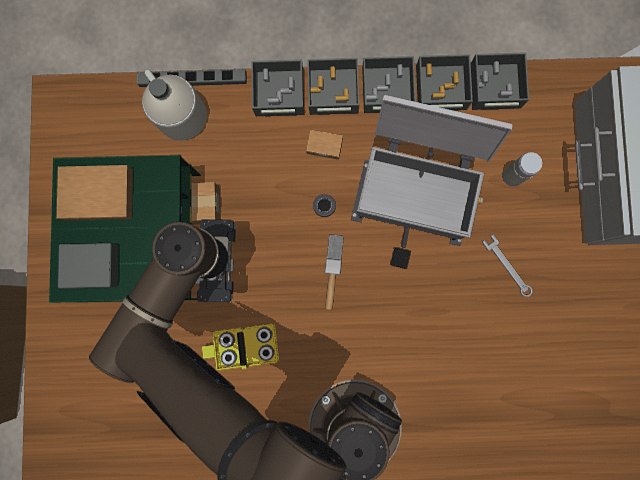

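View pics/s4.png

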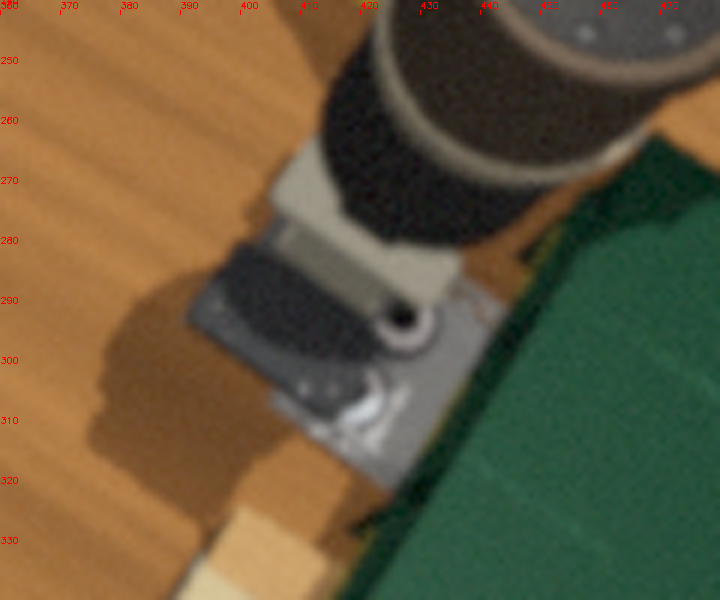

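```bash
python3 -m handwheel '[[-0.001,0,0.02,0,0,0],[-0.001,0,0.05,0,0,0],[-0.001,0,0.075,0,0,0],[-0.001,0,0.09,0,0,0],[-0.001,0,0.1,0,0,0],[-0.001,0,0.1,0,0,0]]'; python3 -m handwheel '[[0,0,0,0,0,0],[0,0,0,0,0,0],[0,0,0,0,0,0],[0,0,0,0,0,0],[0,0,0,0,0,0],[0,0,0,0,0,0]]' 1
```

```text
clock: 8.78
tool_pos: [0.4336, 0.3204, 0.0435]
orientation: [180.0, -0.0, -92.8]
force: [-0.6, 0.4, 0.2]
opening: 0.0877
clock: 9.52
tool_pos: [0.4334, 0.3203, 0.0436]
orientation: [180.0, -0.0, -92.8]
force: [-3.0, 0.8, 0.8]
opening: 0.0332
```

```bash
python3 -m handwheel '[[0.004,0,0,0,0,0],[0.012,0,0,0,0,0],[0.022,0,0,0,0,0],[0.034,0,0,0,0,0],[0.046,0,0,0,0,0],[0.058,0,0,0,0,0],[0.07,0,0,0,0,0],[0.082,0,0,0,0,0]]'; python3 -m handwheel '[[0.012,0,0,0,0,0],[0.024,0,0,0,0,0],[0.036,0,0,0,0,0],[0.048,0,0,0,0,0],[0.06,0,0,0,0,0],[0.072,0,0,0,0,0],[0.08,0,0,0,0,0],[0.083,0,0,0,0,0]]'
```

```text
clock: 10.52
tool_pos: [0.4293, 0.2375, 0.0435]
orientation: [180.0, -0.0, -92.8]
force: [0.1, 1.9, -3.2]
opening: 0.0314
clock: 11.52
tool_pos: [0.4253, 0.155, 0.0436]
orientation: [180.0, 0.0, -92.9]
force: [-0.4, 2.7, -2.6]
opening: 0.0317
```

```bash
python3 -m handwheel '[[0,0,0,0,0,0],[0,0,0,0,0,0],[0,0,0,0,0,0],[0,0,0,0,0,0],[0,0,0,0,0,0]]' -1; python3 -c "
from h import *
S=snap('side'); cv2.imwrite('pics/side5.png',S['img']); plan((0,0,0),(180,0,-92.5))"
```

```text
clock: 12.15
tool_pos: [0.4254, 0.1556, 0.0436]
orientation: [180.0, -0.0, -92.8]
force: [0.2, -0.5, 0.6]
opening: 0.0761
shift [0.1764 0.4171 0.0436] rot [ 0.0001 -0.0001 -0.0056] | clock 12.2 pos [0.4253 0.1556 0.0435] rpy [180.    -0.   -92.82] F [-0.4  0.7 -0.2] op 0.08
```

View pics/side5.png

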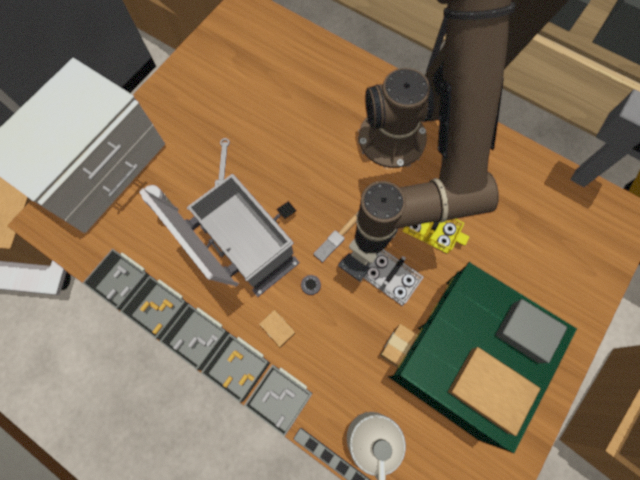

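The side view shows the basket clear of the rack, standing at about (393,277) with its handle visible. I'm retreating upward so I can measure it.

```bash
python3 -m handwheel '[[0,0,-0.01,0,0,0],[0,0,-0.03,0,0,0],[0,0,-0.07,0,0,0],[0.01,0,-0.12,0,0,0],[0.05,0,-0.17,0,0,0],[0.1,0,-0.19,0,0,0],[0.14,0,-0.2,0,0,0],[0.15,0,-0.2,0,0,0]]'; python3 -c "
from h import *
for n in ('side','top'):
    S=snap(n); p=px(S,(.43,.25,.05)).astype(int);print(p); cv2.imwrite(f'pics/{n}6.png',S['img']); crop(S['img'],p[0]-60,p[1]-50,p[0]+60,p[1]+50,6,f'pics/{n}6c.png')"
```

```text
clock: 13.2
tool_pos: [0.4178, 0.0041, 0.2452]
orientation: [-179.9, 0.1, -93.0]
force: [-0.6, -0.0, -0.2]
opening: 0.0875
[391 272]
[254 264]
```

View pics/side6c.png

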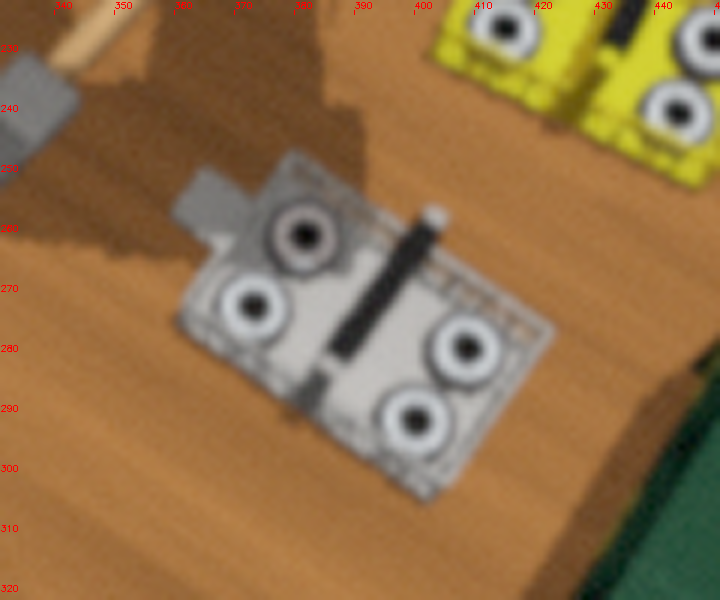

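View pics/top6c.png

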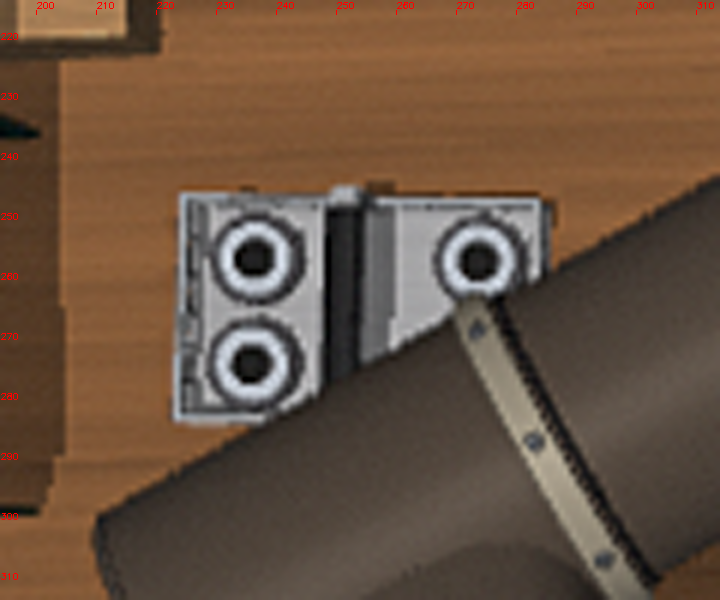

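```bash
python3 - <<'E'
from h import *
t=snap("top"); s=snap("side")
a=onz(s,401.8,261.2,.1);b=onz(s,387.7,280.3,.1);c=onz(s,394.8,270.7,.1)
print(a,b,c,np.degrees(np.arctan2(*(b-a)[[1,0]])))
print("top",onz(t,251.3,248,.1),onz(t,251,275.7,.1))
p,q=onz(t,224,246.5,.045),onz(t,223.2,284,.045);print(p,q,np.degrees(np.arctan2(*(p-q)[[1,0]])))
# bearings in side -> yaw
B=[onz(s,331+x/6,222+y/6,.02) for x,y in((254,306),(305,236),(417,421),(467,349))]
print(np.array(B).round(4), (np.mean(B,0)).round(4), [np.degrees(np.arctan2(*(B[i]-B[j])[[1,0]])).round(1) for i,j in((2,0),(3,1))])
T=[onz(t,194+x/6,214+y/6,.02) for x,y in((255,258),(252,363),(478,260))]
print(np.array(T).round(4),np.degrees(np.arctan2(*(T[0]-T[2])[[1,0]])))
E
```

```text
[0.39836356 0.25798307 0.1       ] [0.46997759 0.25378058 0.1       ] [0.43420873 0.25590963 0.1       ] -3.3584125395765203
top [0.46933555 0.2499117  0.1       ] [0.39889391 0.25177336 0.1       ]
[0.48028844 0.32936091 0.045     ] [0.38171778 0.33252449 0.045     ] -1.838255152084016
[[0.4531 0.2049 0.02  ]
 [0.4067 0.2069 0.02  ]
 [0.4575 0.3047 0.02  ]
 [0.4112 0.3066 0.02  ]] [0.4321 0.2558 0.02  ] [np.float64(87.5), np.float64(87.4)]
[[0.4534 0.3007 0.02  ]
 [0.4067 0.3026 0.02  ]
 [0.4495 0.2013 0.02  ]] 87.74327287388185
```

```bash
python3 -c "
from h import *
plan((.4315,.2535,.22),(180,0,-2.5))"; python3 -m handwheel '[[-0.01,0,0,0,0,-0.08],[-0.04,0,0,0,0,-0.25],[-0.08,0,0,0,0,-0.43],[-0.12,0,0,0,0,-0.61],[-0.16,0,0,0,0,-0.79],[-0.2,0,0,0,0,-0.97],[-0.235,0,0,0,0,-1.15],[-0.249,0,0,0,0,-1.33]]'; python3 -c "
from h import *
plan((.4315,.2535,.18),(180,0,-2.5))"
```

```text
shift [-0.2478 -0.0013  0.0235] rot [ 2.0000e-04  2.0000e-04 -1.5769e+00] | clock 13.4 pos [0.4179 0.006  0.2435] rpy [179.99   0.   -92.85] F [ 0.6 -0.6 -0.2] op 0.0877
clock: 14.4
tool_pos: [0.4296, 0.2573, 0.2427]
orientation: [179.9, 0.0, -16.1]
force: [0.3, -1.5, 0.0]
opening: 0.0877
shift [0.0029 0.0031 0.0627] rot [ 0.0014  0.0008 -0.2377] | clock 14.4 pos [0.4296 0.2573 0.2427] rpy [ 1.7991e+02  3.0000e-02 -1.6120e+01] F [ 0.3 -1.5  0. ] op 0.0877
```

```bash
python3 -m handwheel '[[0.002,0.002,0,0,0,-0.16],[0.003,0.003,0.02,0,0,-0.238],[0.003,0.003,0.05,0,0,-0.238],[0.003,0.003,0.07,0,0,-0.238],[0.003,0.003,0.07,0,0,-0.238],[0.003,0.003,0.07,0,0,-0.238]]'; python3 -c "
from h import *
plan((.4315,.2535,.09),(180,0,-2.5))
S=snap('side');print(px(S,(.4315,.2535,.1))); crop(S['img'],330,210,450,310,6,'pics/s7.png')"
```

```text
clock: 15.15
tool_pos: [0.4324, 0.2516, 0.1741]
orientation: [180.0, -0.0, -2.9]
force: [-0.1, -0.2, -0.4]
opening: 0.0874
shift [-0.001  -0.0018  0.0841] rot [ 0.     -0.0004 -0.0074] | clock 15.15 pos [0.4324 0.2516 0.1741] rpy [ 1.80e+02 -2.00e-02 -2.92e+00] F [-0.1 -0.2 -0.4] op 0.0874
[394.57189695 269.49414469]
```

View pics/s7.png

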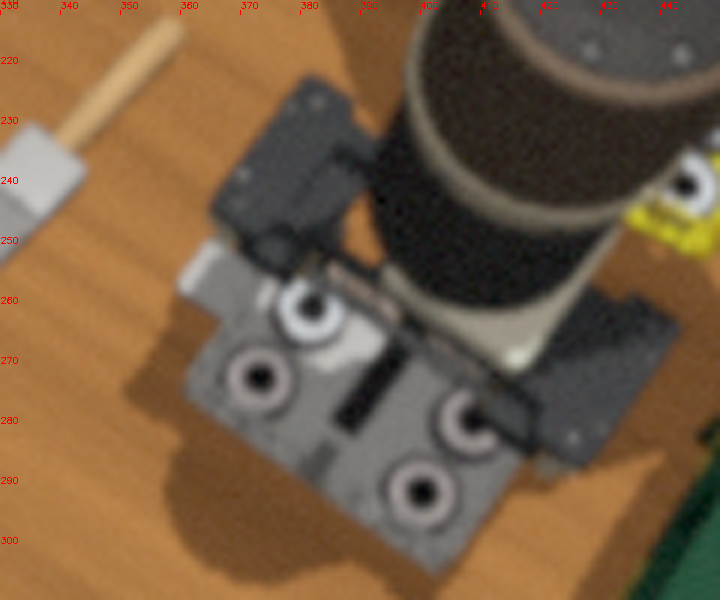

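The handle bar (crop (372,390)) lies midway between the two fingers, so I'm descending and closing on it.

```bash
python3 -m handwheel '[[-0.001,-0.002,0.02,0,0,-0.007],[-0.001,-0.002,0.045,0,0,-0.007],[-0.001,-0.002,0.065,0,0,-0.007],[-0.001,-0.002,0.078,0,0,-0.007],[-0.001,-0.002,0.084,0,0,-0.007],[-0.001,-0.002,0.084,0,0,-0.007]]'; python3 -m handwheel '[[0,0,0,0,0,0],[0,0,0,0,0,0],[0,0,0,0,0,0],[0,0,0,0,0,0],[0,0,0,0,0,0],[0,0,0,0,0,0],[0,0,0,0,0,0],[0,0,0,0,0,0]]' 1;
```

```text
clock: 15.95
tool_pos: [0.4315, 0.2529, 0.0898]
orientation: [-180.0, -0.0, -2.6]
force: [-0.8, -0.3, 0.6]
opening: 0.0875
clock: 16.95
tool_pos: [0.4316, 0.2531, 0.0896]
orientation: [-180.0, -0.0, -2.6]
force: [0.9, 2.3, 0.1]
opening: 0.0155
```

```bash
python3 -m handwheel '[[0,0,-0.004,0,0,0],[0,0,-0.012,0,0,0],[0,0,-0.03,0,0,0],[0,0,-0.055,0,0,0],[0,0,-0.085,0,0,0],[0,0,-0.115,0,0,0],[0,0,-0.145,0,0,0],[0,0,-0.17,0,0,0]]'; python3 -c "
from h import *
plan((.589,-.174,.33),(180,0,-15))
S=snap('side'); crop(S['img'],330,190,450,290,6,'pics/s8.png')"
```

```text
clock: 17.95
tool_pos: [0.431, 0.2524, 0.2609]
orientation: [-180.0, 0.0, -2.6]
force: [1.5, -0.0, -5.9]
opening: 0.0159
shift [ 0.1772  0.4188 -0.0693] rot [-3.000e-04  2.000e-04  2.164e-01] | clock 17.95 pos [0.431  0.2524 0.2609] rpy [-1.7998e+02  1.0000e-02 -2.6000e+00] F [ 1.5 -0.  -5.9] op 0.0159
```

View pics/s8.png

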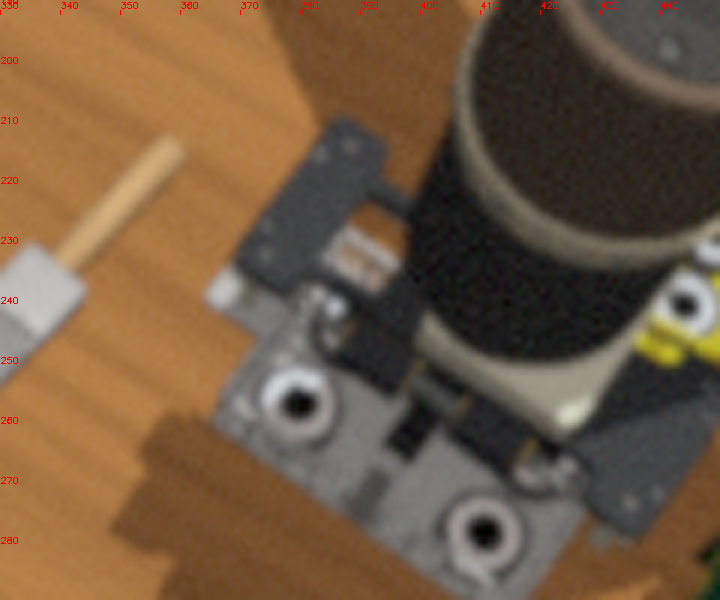

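```bash
python3 -m handwheel '[[0,0,-0.02,0,0,0],[0.004,0.01,-0.04,0,0,0.01],[0.012,0.03,-0.055,0,0,0.02],[0.024,0.058,-0.065,0,0,0.035],[0.038,0.09,-0.07,0,0,0.05],[0.053,0.125,-0.07,0,0,0.065],[0.068,0.16,-0.07,0,0,0.085],[0.083,0.195,-0.07,0,0,0.1]]'; python3 -m handwheel '[[0.014,0.034,0,0,0,0.02],[0.028,0.069,0,0,0,0.04],[0.043,0.104,0,0,0,0.06],[0.058,0.138,0,0,0,0.08],[0.072,0.17,0,0,0,0.1],[0.083,0.195,0,0,0,0.11],[0.089,0.21,0,0,0,0.116],[0.091,0.214,0,0,0,0.116]]'; python3 -c "
from h import *
plan((.589,-.174,.32),(180,0,-15))"
```

```text
clock: 19.0
tool_pos: [0.5051, 0.0529, 0.3288]
orientation: [180.0, 0.1, -8.4]
force: [0.9, -0.3, -5.9]
opening: 0.0158
clock: 20.0
tool_pos: [0.5643, -0.1712, 0.3288]
orientation: [180.0, 0.1, -15.0]
force: [-0.6, 0.6, -6.6]
opening: 0.0159
shift [ 0.0246 -0.0037  0.0087] rot [ 0.      0.0014 -0.0005] | clock 20.0 pos [ 0.5643 -0.1712  0.3288] rpy [ 1.800e+02  8.000e-02 -1.503e+01] F [-0.6  0.6 -6.6] op 0.0159
```

```bash
python3 -m handwheel '[[0.01,-0.001,0,0,0,0],[0.02,-0.003,0.005,0,0,0],[0.0245,-0.0037,0.015,0,0,0],[0.0245,-0.0037,0.025,0,0,0],[0.0245,-0.0037,0.03,0,0,0],[0.0245,-0.0037,0.03,0,0,0]]'; python3 -c "
from h import *
plan((.589,-.174,.32),(180,0,-15))
for n in('side','top'):
    S=snap(n); p=px(S,(.589,-.174,.19)).astype(int); crop(S['img'],p[0]-75,p[1]-55,p[0]+75,p[1]+55,5,f'pics/{n}9.png')"
```

```text
clock: 20.75
tool_pos: [0.5888, -0.1734, 0.2991]
orientation: [180.0, 0.1, -15.0]
force: [-0.1, -0.1, -4.8]
opening: 0.0157
shift [ 0.0003  0.0005 -0.0209] rot [0.0002 0.0009 0.0007] | clock 20.75 pos [ 0.5888 -0.1734  0.2991] rpy [ 1.7999e+02  5.0000e-02 -1.4960e+01] F [-0.1 -0.1 -4.8] op 0.0157
```

View pics/side9.png

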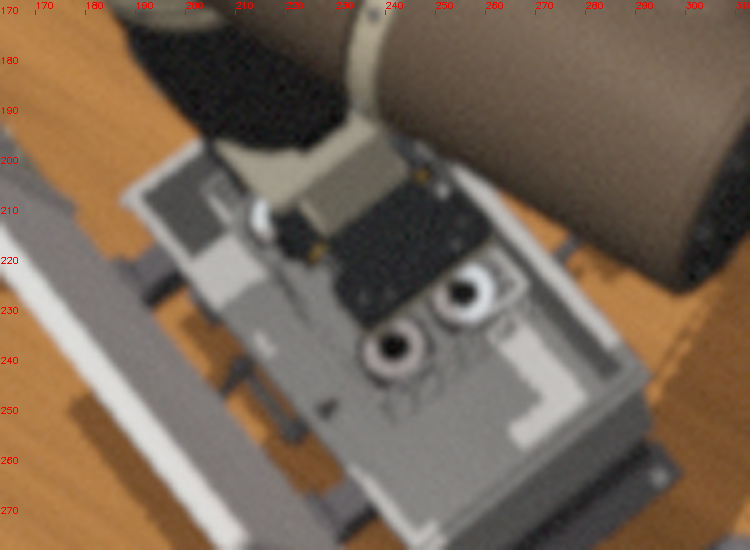

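View pics/top9.png

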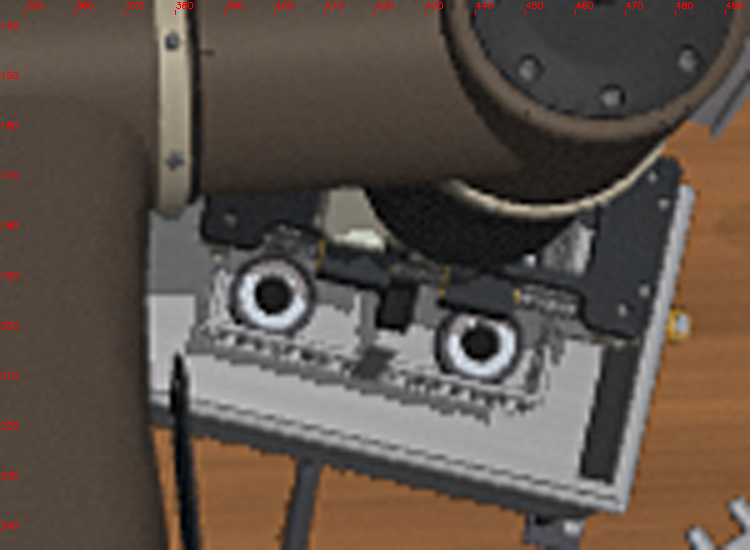

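The basket hangs level and parallel to the tank (side view (245,235), top view (415,190)), with a gap on every side. Now I'm lowering it.

```bash
python3 -m handwheel '[[0,0,0.012,0,0,0],[0,0,0.03,0,0,0],[0,0,0.05,0,0,0],[0,0,0.07,0,0,0],[0,0,0.088,0,0,0],[0,0,0.102,0,0,0],[0,0,0.112,0,0,0],[0,0,0.118,0,0,0]]';python3 -m handwheel '[[0,0,0.002,0,0,0],[0,0,0.004,0,0,0],[0,0,0.006,0,0,0],[0,0,0.007,0,0,0],[0,0,0.007,0,0,0]]'
```

```text
clock: 21.85
tool_pos: [0.5892, -0.1735, 0.1811]
orientation: [180.0, 0.0, -15.0]
force: [-0.3, 1.0, -5.6]
opening: 0.0158
clock: 22.48
tool_pos: [0.5892, -0.1735, 0.1746]
orientation: [180.0, 0.0, -15.0]
force: [-1.0, -1.0, -5.5]
opening: 0.0155
```

```bash
python3 -m handwheel '[[0,0,0.001,0,0,0],[0,0,0.002,0,0,0],[0,0,0.003,0,0,0],[0,0,0.0035,0,0,0]]';python3 -m handwheel '[[0,0,0.0005,0,0,0],[0,0,0.001,0,0,0],[0,0,0.001,0,0,0]]'
```

```text
clock: 22.98
tool_pos: [0.5891, -0.1735, 0.1709]
orientation: [180.0, 0.0, -15.0]
force: [-0.3, -0.4, -6.0]
opening: 0.0159
clock: 23.35
tool_pos: [0.5892, -0.1735, 0.1707]
orientation: [180.0, -0.0, -15.0]
force: [-2.7, 2.0, 2.1]
opening: 0.0158
```

The vertical force changed from −6 N to +2 N at the expected floor height, so the basket is standing on the floor. Releasing.

```bash
python3 -m handwheel '[[0,0,0,0,0,0],[0,0,0,0,0,0],[0,0,0,0,0,0],[0,0,0,0,0,0],[0,0,0,0,0,0],[0,0,0,0,0,0]]' -1; python3 -m handwheel '[[0,0,-0.01,0,0,0],[0,0,-0.03,0,0,0],[0,0,-0.06,0,0,0],[0,0,-0.1,0,0,0],[-0.03,0,-0.13,0,0,0],[-0.08,0,-0.14,0,0,0],[-0.13,0,-0.14,0,0,0],[-0.18,0,-0.14,0,0,0]]'; python3 -m handwheel '[[-0.03,0,0,0,0,0],[-0.05,0,0,0,0,0],[-0.05,0,0,0,0,0]]'; python3 -c "
from h import *
plan((.4325,-.132,.15),(180,0,-15))
for n in('side','top'):
    S=snap(n); p=px(S,(.54,-.17,.1)).astype(int);print(p); crop(S['img'],p[0]-75,p[1]-55,p[0]+75,p[1]+55,5,f'pics/{n}10.png')"
```

```text
clock: 24.1
tool_pos: [0.5892, -0.1735, 0.17]
orientation: [180.0, -0.0, -15.0]
force: [0.4, -1.0, -0.1]
opening: 0.0701
clock: 25.1
tool_pos: [0.4138, -0.1269, 0.3109]
orientation: [-180.0, -0.1, -15.0]
force: [0.2, 1.0, 0.8]
opening: 0.0876
clock: 25.48
tool_pos: [0.3662, -0.1139, 0.3113]
orientation: [-179.9, -0.2, -14.9]
force: [0.9, -0.1, 0.0]
opening: 0.0875
shift [0.0683 0.0006 0.1615] rot [-0.0014 -0.0028  0.0015] | clock 25.475 pos [ 0.3662 -0.1139  0.3113] rpy [-1.7992e+02 -1.6000e-01 -1.4910e+01] F [ 0.9 -0.1  0. ] op 0.0875
[255 221]
[414 215]
```

View pics/side10.png

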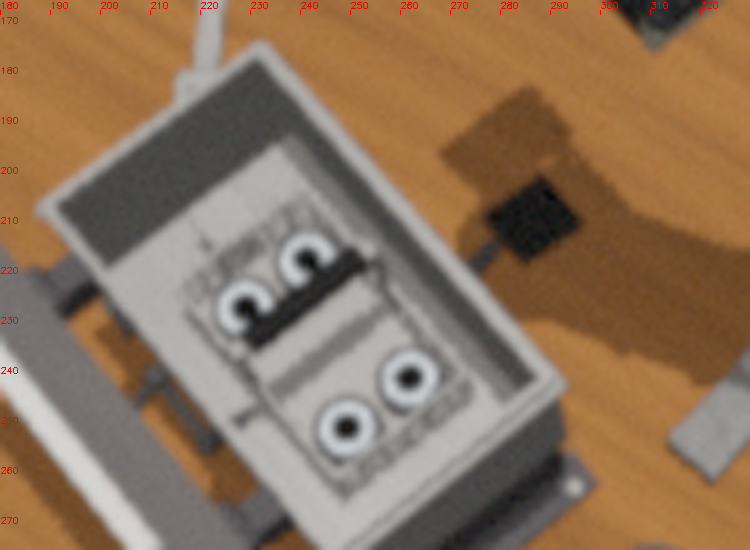

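View pics/top10.png

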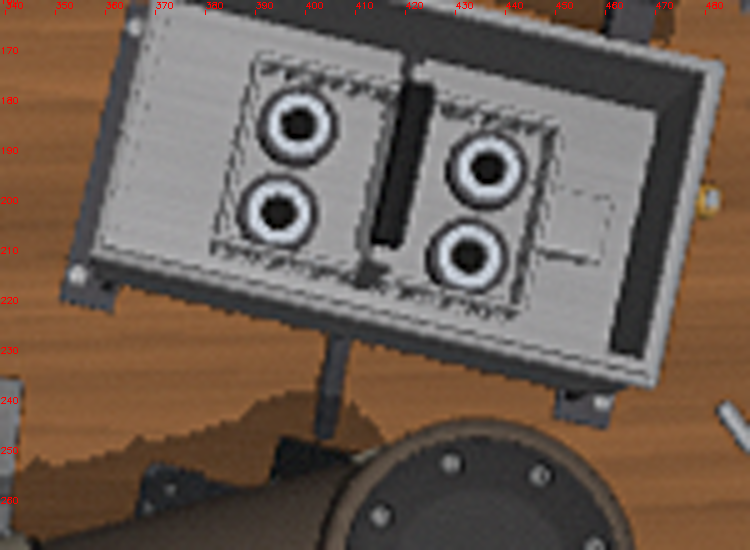

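The basket stands level and centred on the tank floor: top view handle (420,195), with clear gaps to all walls. Next is the pedal. I'll pinch the tread (side view (286.4,209.6)) with the tool tilted back about 0.28 rad so it can turn with the lever.

```bash
python3 -c "
from h import *
plan((.4336,-.1316,.14),(180,-16.04,-15.1)); print(ctrl.get_obs()['joint_pos'].round(1))"
```

```text
shift [ 0.0682 -0.      0.171 ] rot [-0.001   0.2783  0.0027] | clock 25.575 pos [ 0.3674 -0.1141  0.3109] rpy [-1.7997e+02 -9.0000e-02 -1.4940e+01] F [-0.2 -0.2  0.6] op 0.0875
[ 12.7 -11.1 -25.7   0.  -75.2  62.4]
```

```bash
python3 -m handwheel '[[0.01,0,0.02,0,0.04,0],[0.025,0,0.05,0,0.09,0],[0.04,0,0.085,0,0.15,0],[0.055,0,0.12,0,0.21,0],[0.065,0,0.15,0,0.26,0],[0.068,0,0.168,0,0.278,0.002],[0.068,0,0.171,0,0.278,0.002],[0.068,0,0.171,0,0.278,0.002]]'; python3 -c "
from h import *
plan((.4336,-.1316,.040),(180,-16.04,-15.1)); print(ctrl.get_obs()['joint_pos'].round(1))
S=snap('side');crop(S['img'],230,160,340,250,6,'pics/s11.png');print(px(S,(.437,-.1325,.043)))"
```

```text
clock: 26.58
tool_pos: [0.4334, -0.1317, 0.1394]
orientation: [180.0, -15.9, -15.1]
force: [-0.1, 0.1, -0.1]
opening: 0.0877
shift [-0.0271 -0.0002  0.0957] rot [0.0001 0.0024 0.0003] | clock 26.575 pos [ 0.4334 -0.1317  0.1394] rpy [179.99 -15.91 -15.08] F [-0.1  0.1 -0.1] op 0.0877
[ 13.9  -4.2 -52.8  16.2 -28.4  47.5]
[286.71090164 209.14617898]
```

View pics/s11.png

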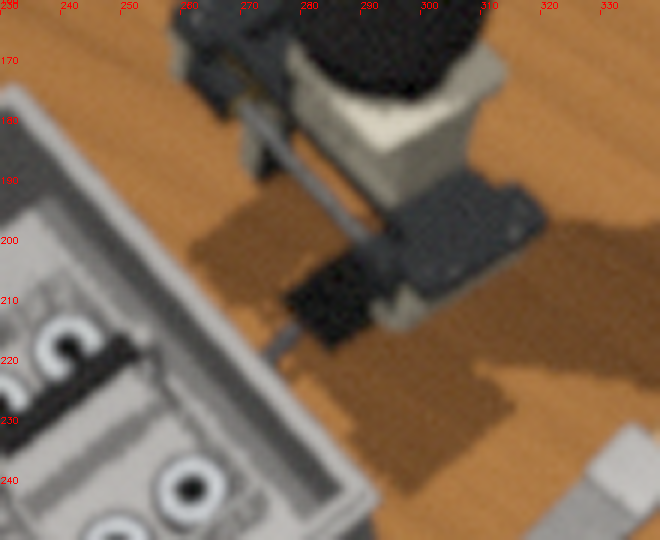

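Joint 3 is at −52.8° against a −58.28° limit, so that much tilt is too deep to take down low. I'm reducing the tilt to 0.12 rad before descending.

```bash
python3 -c "
from h import *
plan((.4295,-.1304,.1),(180,-6.9,-15.1))"
```

```text
shift [-0.0151 -0.0001  0.0371] rot [-0.0005 -0.1582  0.0002] | clock 26.625 pos [ 0.4337 -0.1316  0.1399] rpy [-179.98  -15.96  -15.09] F [0.7 0.2 0.6] op 0.0876
```

```bash
python3 -m handwheel '[[-0.005,0,0,0,-0.06,0],[-0.01,0,0.005,0,-0.12,0],[-0.014,0,0.02,0,-0.158,0],[-0.015,0,0.032,0,-0.158,0],[-0.015,0,0.037,0,-0.158,0],[-0.015,0,0.037,0,-0.158,0]]'; python3 -c "
from h import *
plan((.4295,-.1304,.0395),(180,-6.9,-15.1)); print(ctrl.get_obs()['joint_pos'].round(1))"
```

```text
clock: 27.38
tool_pos: [0.4282, -0.1306, 0.0992]
orientation: [180.0, -6.9, -15.1]
force: [-0.3, 0.1, 1.0]
opening: 0.0876
shift [-0.0059 -0.0005  0.0595] rot [0.     0.0007 0.0006] | clock 27.375 pos [ 0.4282 -0.1306  0.0992] rpy [179.99  -6.86 -15.07] F [-0.3  0.1  1. ] op 0.0876
[ 11.    4.  -45.5   5.3 -34.4  59.7]
```

```bash
python3 -m handwheel '[[-0.0015,0,0.015,0,0,0],[-0.003,0,0.03,0,0,0],[-0.0045,0,0.045,0,0,0],[-0.0055,-0.0005,0.055,0,0,0],[-0.006,-0.0005,0.0595,0,0,0],[-0.006,-0.0005,0.0595,0,0,0]]'; python3 -c "
from h import *
plan((.4295,-.1304,.0395),(180,-6.9,-15.1)); print(ctrl.get_obs()['joint_pos'].round(1))
S=snap('side');crop(S['img'],230,160,340,250,6,'pics/s12.png')"
```

```text
clock: 28.12
tool_pos: [0.4298, -0.1303, 0.0396]
orientation: [-180.0, -6.9, -15.1]
force: [-0.5, 0.1, 0.6]
opening: 0.0871
shift [-0.0003  0.0002  0.0001] rot [-0.0002  0.0005  0.0005] | clock 28.125 pos [ 0.4298 -0.1303  0.0396] rpy [-179.99   -6.87  -15.07] F [-0.5  0.1  0.6] op 0.0871
[ 10.9  10.5 -50.2   7.6 -23.2  57.2]
```

View pics/s12.png

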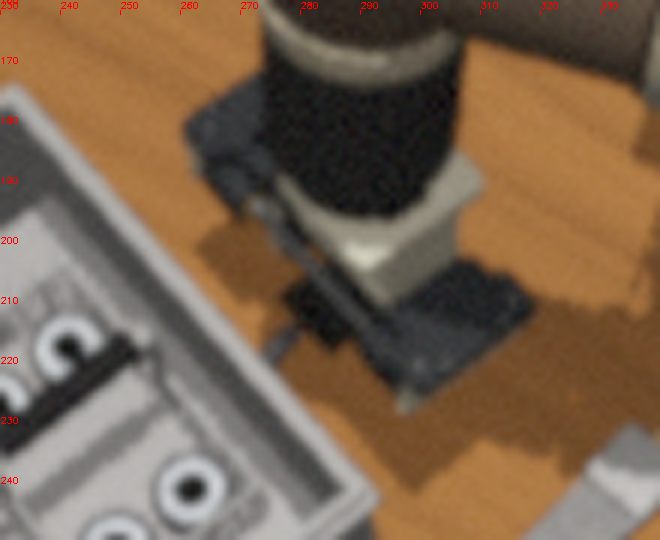

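Tread (crop (320,310)) sits between the open fingers. Closing, then working out the lift arc.

```bash
python3 -m handwheel '[[0,0,0,0,0,0],[0,0,0,0,0,0],[0,0,0,0,0,0],[0,0,0,0,0,0],[0,0,0,0,0,0],[0,0,0,0,0,0],[0,0,0,0,0,0]]' 1; python3 - <<'E'
from h import *
a0,a1=-.12,.05
S=np.array([0,.055]); g0=np.array([-.166,.0414])-S
def pose(phi):
    c,s=np.cos(phi),np.sin(phi); g=S+np.array([g0[0]*c+g0[1]*s,-g0[0]*s+g0[1]*c])
    al=a0+(a1-a0)*phi/.4; tx=np.array([np.cos(al),-np.sin(al)]); tz=-np.array([np.sin(al),np.cos(al)])
    return g+.002*tz,al,tx,tz
for k in range(8):
    p,al,tx,tz=pose(.05*k); 
    q,al2,_,_=pose(.05*(k+1)); d=q-p; print(k,"shift",round(d@tx,5),round(d@tz,5),"rot y",round(-(al2-al),5), q.round(4))
E
```

```text
clock: 29.05
tool_pos: [0.4293, -0.1315, 0.0396]
orientation: [179.9, -6.8, -15.0]
force: [2.1, -15.8, -0.7]
opening: 0.0437
0 shift 0.00048 -0.00831 rot y -0.02125 [-0.1663  0.0477]
1 shift 0.00072 -0.00829 rot y -0.02125 [-0.1664  0.056 ]
2 shift 0.00096 -0.00827 rot y -0.02125 [-0.1661  0.0644]
3 shift 0.0012 -0.00823 rot y -0.02125 [-0.1653  0.0727]
4 shift 0.00143 -0.0082 rot y -0.02125 [-0.1642  0.0809]
5 shift 0.00167 -0.00815 rot y -0.02125 [-0.1626  0.0891]
6 shift 0.0019 -0.0081 rot y -0.02125 [-0.1607  0.0971]
7 shift 0.00213 -0.00804 rot y -0.02125 [-0.1583  0.1051]
```

```bash
python3 -m handwheel '[[0,0.0006,0,0,0,0],[0,0.0012,0,0,0,0],[0,0.0012,0,0,0,0]]'
```

```text
clock: 29.42
tool_pos: [0.4293, -0.1317, 0.0396]
orientation: [180.0, -6.9, -15.1]
force: [1.0, -4.8, 0.5]
opening: 0.0439
```

```bash
python3 -m handwheel '[[0.00005,0.0001,-0.001,0,-0.0026,0],[0.0001,0.0002,-0.002,0,-0.0053,0],[0.0002,0.0003,-0.003,0,-0.008,0],[0.00025,0.0004,-0.0042,0,-0.0106,0],[0.0003,0.0004,-0.0052,0,-0.0133,0],[0.0004,0.0004,-0.0062,0,-0.0159,0],[0.0004,0.0004,-0.0073,0,-0.0186,0],[0.0005,0.0004,-0.0083,0,-0.0212,0]]'
```

```text
clock: 30.42
tool_pos: [0.4288, -0.1317, 0.0479]
orientation: [-180.0, -5.6, -15.1]
force: [1.0, 1.1, -5.1]
opening: 0.0434
```

Lifting with about 5 N, as expected. Continuing slowly.

```bash
python3 -m handwheel '[[0.0001,0,-0.001,0,-0.0026,0],[0.0002,0,-0.0021,0,-0.0053,0],[0.0003,0,-0.0031,0,-0.008,0],[0.0004,0,-0.0041,0,-0.0106,0],[0.0004,0,-0.0052,0,-0.0133,0],[0.0005,0,-0.0062,0,-0.0159,0],[0.0006,0,-0.0073,0,-0.0186,0],[0.0007,0,-0.0083,0,-0.0212,0]]'; python3 -m handwheel '[[0.0001,0,-0.001,0,-0.0026,0],[0.0002,0,-0.0021,0,-0.0053,0],[0.0004,0,-0.0031,0,-0.008,0],[0.0005,0,-0.0041,0,-0.0106,0],[0.0006,0,-0.0052,0,-0.0133,0],[0.0007,0,-0.0062,0,-0.0159,0],[0.0009,0,-0.0073,0,-0.0186,0],[0.001,0,-0.0083,0,-0.0212,0]]'
```

```text
clock: 31.42
tool_pos: [0.4288, -0.1317, 0.0563]
orientation: [-180.0, -4.4, -15.1]
force: [-0.8, 3.1, -3.2]
opening: 0.0436
clock: 32.42
tool_pos: [0.4291, -0.1318, 0.0646]
orientation: [-180.0, -3.2, -15.1]
force: [-1.8, 3.7, -1.2]
opening: 0.0434
```

```bash
python3 -c "
from h import *
plan((.4295,-.1304,.0395),(180,-6.9,-15.1))
S=snap('side');crop(S['img'],170,160,310,260,5,'pics/s13.png')"
```

```text
shift [-0.0014 -0.0014  0.0251] rot [-0.0003  0.0642  0.0004] | clock 32.425 pos [ 0.4291 -0.1318  0.0646] rpy [-179.98   -3.22  -15.08] F [-1.8  3.7 -1.2] op 0.0434
```

View pics/s13.png

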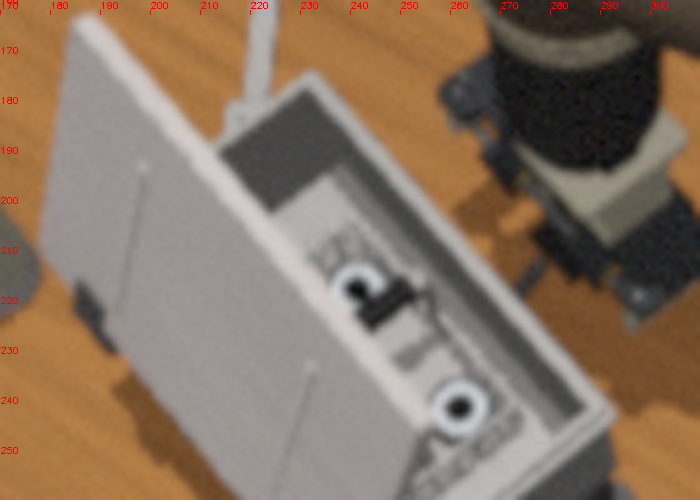

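The lid has come forward with the pedal (its front edge runs from (187,163) to (253,243) in the side view) and the grip holds, so I'm carrying on.

```bash
python3 -m handwheel '[[0.0002,0,-0.001,0,-0.0026,0],[0.0003,0,-0.0021,0,-0.0053,0],[0.0005,0,-0.0031,0,-0.008,0],[0.0006,0,-0.0041,0,-0.0106,0],[0.0008,0,-0.0051,0,-0.0133,0],[0.0009,0,-0.0062,0,-0.0159,0],[0.001,0,-0.0072,0,-0.0186,0],[0.0012,0,-0.0082,0,-0.0212,0]]'; python3 -m handwheel '[[0.0002,0,-0.001,0,-0.0026,0],[0.0004,0,-0.002,0,-0.0053,0],[0.0005,0,-0.0031,0,-0.008,0],[0.0007,0,-0.0041,0,-0.0106,0],[0.0009,0,-0.0051,0,-0.0133,0],[0.0011,0,-0.0061,0,-0.0159,0],[0.0012,0,-0.0072,0,-0.0186,0],[0.0014,0,-0.0082,0,-0.0212,0]]'
```

```text
clock: 33.48
tool_pos: [0.4299, -0.132, 0.0729]
orientation: [-180.0, -2.0, -15.1]
force: [-2.3, 3.8, 0.4]
opening: 0.0437
clock: 34.48
tool_pos: [0.4311, -0.1323, 0.0812]
orientation: [-180.0, -0.8, -15.1]
force: [-3.4, 3.7, 3.1]
opening: 0.0436
```

```bash
python3 -m handwheel '[[0.0002,0,-0.001,0,-0.0026,0],[0.0004,0,-0.002,0,-0.0053,0],[0.0006,0,-0.003,0,-0.008,0],[0.0008,0,-0.0041,0,-0.0106,0],[0.001,0,-0.0051,0,-0.0133,0],[0.0013,0,-0.0061,0,-0.0159,0],[0.0015,0,-0.0071,0,-0.0186,0],[0.0017,0,-0.0081,0,-0.0212,0]]'; python3 -c "
from h import *
plan((.4295,-.1304,.0395),(180,-6.9,-15.1))
S=snap('side');crop(S['img'],170,140,310,260,5,'pics/s14.png')"
```

```text
clock: 35.48
tool_pos: [0.4326, -0.1327, 0.0893]
orientation: [-180.0, 0.4, -15.1]
force: [-1.7, 2.0, 2.3]
opening: 0.0438
shift [-0.0033 -0.0014  0.0498] rot [-0.0004  0.1275  0.0004] | clock 35.475 pos [ 0.4326 -0.1327  0.0893] rpy [-179.98    0.41  -15.08] F [-1.7  2.   2.3] op 0.0438
```

View pics/s14.png

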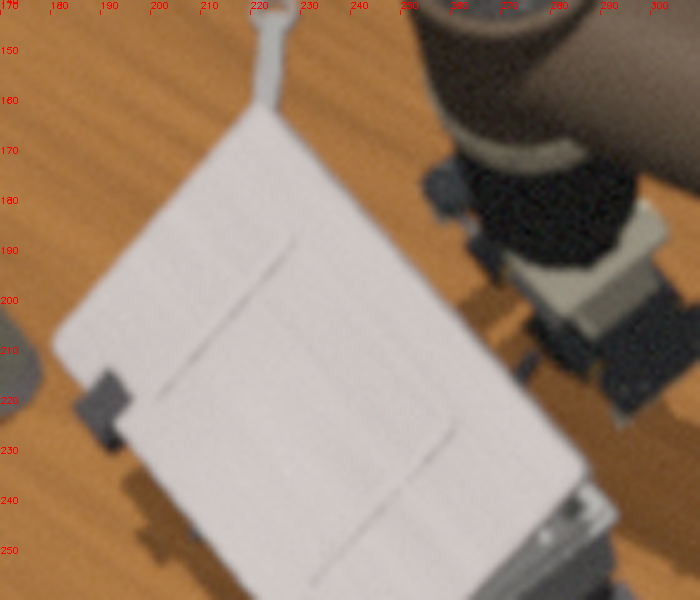

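The lid is now about 25° from shut and is still held by the pedal. Doing the last part at the same slow rate.

```bash
python3 -m handwheel '[[0.0002,0,-0.001,0,-0.0026,0],[0.0005,0,-0.002,0,-0.0053,0],[0.0007,0,-0.003,0,-0.008,0],[0.0009,0,-0.004,0,-0.0106,0],[0.0012,0,-0.0051,0,-0.0133,0],[0.0014,0,-0.0061,0,-0.0159,0],[0.0017,0,-0.0071,0,-0.0186,0],[0.0019,0,-0.0081,0,-0.0212,0]]'; python3 -m handwheel '[[0.0003,0,-0.001,0,-0.0026,0],[0.0005,0,-0.002,0,-0.0053,0],[0.0008,0,-0.003,0,-0.008,0],[0.001,0,-0.004,0,-0.0106,0],[0.0013,0,-0.005,0,-0.0133,0]]'
```

```text
clock: 36.52
tool_pos: [0.4346, -0.1332, 0.0974]
orientation: [-180.0, 1.6, -15.1]
force: [0.3, 2.5, 3.7]
opening: 0.0436
clock: 37.15
tool_pos: [0.4359, -0.1336, 0.1024]
orientation: [-180.0, 2.4, -15.1]
force: [1.9, 2.2, 4.1]
opening: 0.0434
```

```bash
python3 -m handwheel '[[0.0002,0,-0.0006,0,0,0],[0.0003,0,-0.0012,0,0,0],[0.0004,0,-0.0018,0,0,0],[0.0006,0,-0.0024,0,0,0],[0.0007,0,-0.003,0,0,0],[0.0007,0,-0.003,0,0,0]]'; python3 -c "
from h import *
S=snap('side');crop(S['img'],170,140,310,260,5,'pics/s15.png')
S=snap('top');crop(S['img'],340,130,500,270,5,'pics/t15.png')"
```

```text
clock: 37.9
tool_pos: [0.4368, -0.1338, 0.1054]
orientation: [-180.0, 2.4, -15.1]
force: [1.3, 0.7, 4.6]
opening: 0.0438
```

View pics/s15.png

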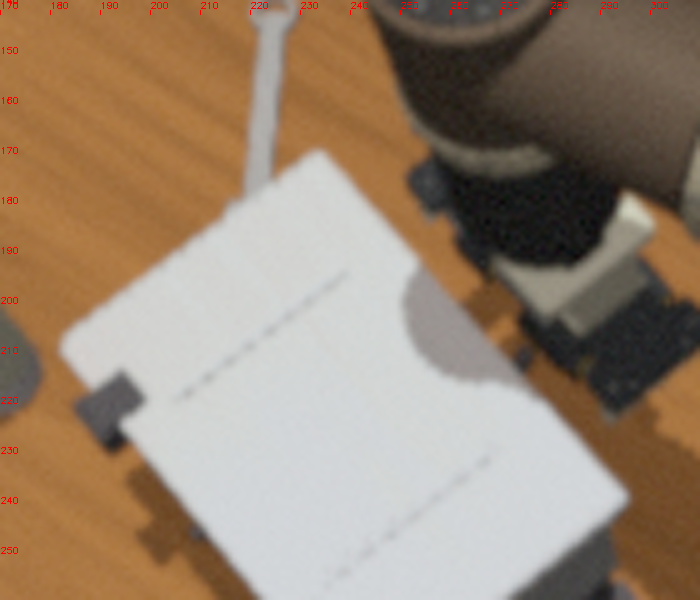

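View pics/t15.png

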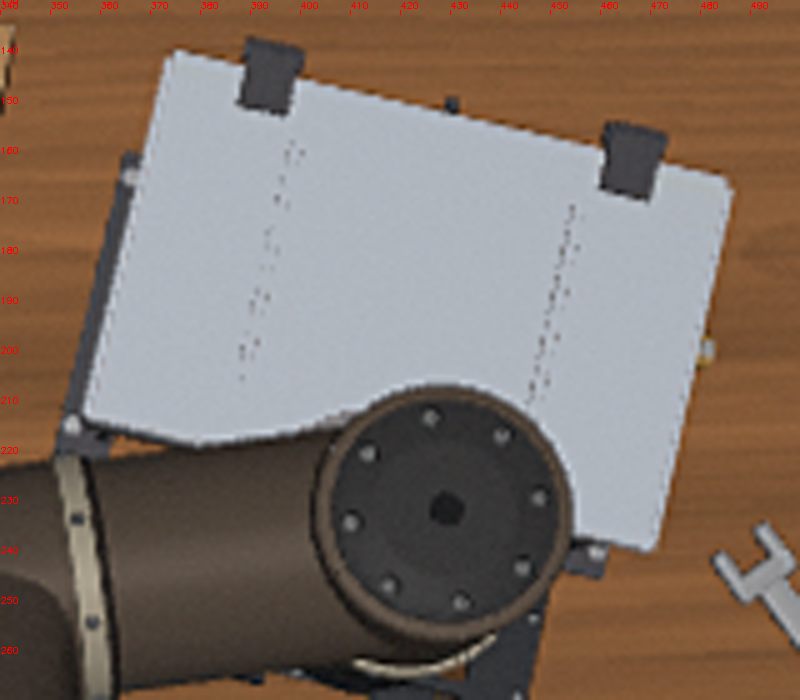

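```bash
python3 -m handwheel '[[0.0001,0,-0.0004,0,0,0],[0.0002,0,-0.0008,0,0,0],[0.0003,0,-0.0012,0,0,0],[0.0003,0,-0.0012,0,0,0]]'; python3 -m handwheel '[[0.0001,0,-0.0004,0,0,0],[0.0002,0,-0.0008,0,0,0],[0.0003,0,-0.0012,0,0,0],[0.0003,0,-0.0012,0,0,0]]'
```

```text
clock: 38.5
tool_pos: [0.4368, -0.1338, 0.1055]
orientation: [-180.0, 2.4, -15.1]
force: [6.9, -2.3, -7.6]
opening: 0.0437
clock: 39.0
tool_pos: [0.4368, -0.1338, 0.1056]
orientation: [-180.0, 2.5, -15.1]
force: [9.4, -2.6, -20.8]
opening: 0.044
```

Tool position stopped changing and the force reversed, so the pedal is at its upper stop. I'll relax the pull, then release and back off.

```bash
python3 -m handwheel '[[-0.0003,0,0.0006,0,0,0],[-0.0004,0,0.0014,0,0,0],[-0.0004,0,0.0014,0,0,0]]'; python3 -m handwheel '[[0,0,0,0,0,0],[0,0,0,0,0,0],[0,0,0,0,0,0],[0,0,0,0,0,0],[0,0,0,0,0,0],[0,0,0,0,0,0]]' -1; python3 -m handwheel '[[-0.001,0,-0.01,0,0,0],[-0.005,0,-0.03,0,0,0],[-0.02,0,-0.06,0,0,0],[-0.05,0,-0.1,0,0,0],[-0.08,0,-0.14,0,0,0],[-0.1,0,-0.16,0,0,0],[-0.1,0,-0.16,0,0,0]]'; python3 -c "
from h import *
S=snap('side');cv2.imwrite('pics/s16.png',S['img'])
S=snap('top');cv2.imwrite('pics/t16.png',S['img']);plan((.4,-.1,.2),(180,0,-15))"
```

```text
clock: 39.38
tool_pos: [0.4368, -0.1338, 0.1055]
orientation: [-180.0, 2.4, -15.1]
force: [5.6, -2.0, -8.5]
opening: 0.0439
clock: 40.12
tool_pos: [0.4367, -0.1338, 0.1062]
orientation: [-180.0, 2.4, -15.1]
force: [0.6, -0.9, -0.2]
opening: 0.0877
clock: 41.0
tool_pos: [0.3467, -0.1094, 0.2726]
orientation: [-179.8, 2.1, -15.0]
force: [0.8, -0.2, -0.8]
opening: 0.0876
shift [ 0.0517 -0.023   0.0683] rot [-0.001   0.0407 -0.001 ] | clock 41.1 pos [ 0.3468 -0.1096  0.2703] rpy [-179.94    2.33  -15.06] F [ 0.3 -0.7 -0.4] op 0.0877
```

View pics/s16.png

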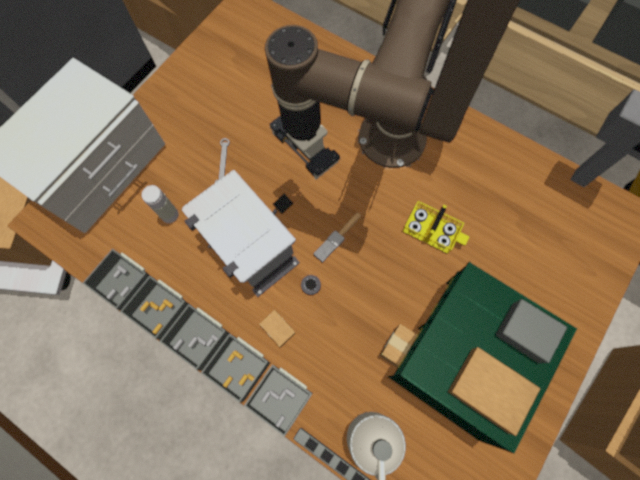

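View pics/t16.png

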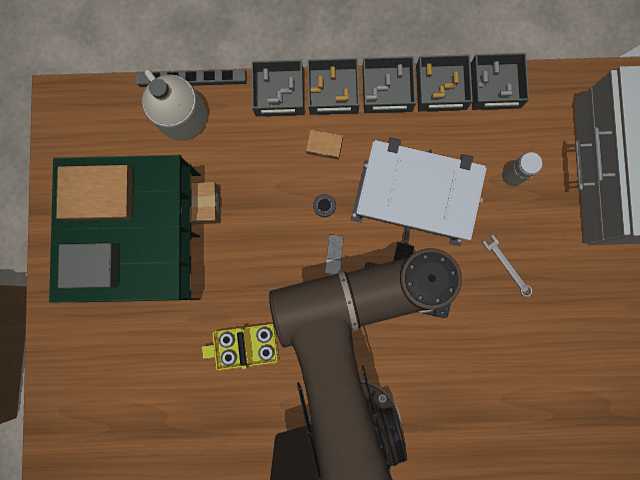

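The lid is shut exactly as at the start (side corners (233,170), (295,240)), and the tread is up at (283,203). I'll run a quick image difference to check nothing else moved, then hand in.

```bash
python3 - <<'E'
from h import *
a=cv2.imread("pics/side0.png");b=cv2.imread("pics/s16.png");a2=cv2.imread("pics/top0.png");b2=cv2.imread("pics/t16.png")
for n,x,y,bx in [("can",a,b,(140,180,180,225)),("brush",a,b,(312,210,362,262)),("bearing",a,b,(298,272,322,297)),("box",a,b,(258,308,298,348)),("yellow",a,b,(400,198,470,252)),("carton",a,b,(380,322,415,365)),("lid/tread",a,b,(180,165,300,290)),("spanner",a2,b2,(482,232,535,298))]:
    d=cv2.absdiff(x,y)[bx[1]:bx[3],bx[0]:bx[2]]; print(n,d.mean().round(1),(d.max(2)>40).sum())
print(ctrl.close_job())
E
```

```text
can 2.2 0
brush 27.2 1614
bearing 2.4 0
box 2.2 0
yellow 2.4 0
carton 2.4 0
lid/tread 4.1 626
spanner 11.7 766
the job is handed in; nothing more can be done
None
```

I handed the job in at about 41 s of the 72 s allowed; no verdict came back.

**What I did**
- **Pedal down:** I pressed it to its stop, and the lid stayed open by itself.
- **Basket out:** I drew it about 165 mm out by the tab and let go; it stood free on the bench.
- **Basket in:** I lifted it by the handle and lowered it onto the tank floor. The vertical force went from −6 N to +2 N at the expected height before I released it.
- **Pedal up:** I pinched the tread and eased it up to its stop over about 9 s, with the lid held by the pedal throughout.

**Last checks**
- **Basket:** both views showed it level, centred and clear of the walls before the lid came down.
- **Lid and pedal:** at the upper stop the force reversed and the tread moved no further. After release, the lid's corners were back at their starting pixels and the tread was up.
- **Other items:** the can, loose bearing, small box, yellow basket and carton showed no change against the first pictures.

**Checks that disagreed**
- **Brush and spanner:** the image difference was high for both (1,614 and 766 pixels). They look to be in the same place by eye, and I put it down to the arm's shadow, but did not confirm it. The 626 changed pixels around the lid and tread also went unexplained.
- **Cameras:** the two views differed by about 3–6 mm, so I averaged them.
- **Tread grip:** it closed about 1 mm off-centre, giving 16 N sideways, and I corrected it before lifting. The upper-stop check briefly pulled about 21 N.

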